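# Pack lamp bases nose to tail

## Robot

A 6-joint arm with a two-finger parallel gripper is mounted at the origin on the work surface. World frame = base frame: x ahead of the robot, y to its left, z up, the work surface at z = 0. Lengths are in m, angles in rad, forces in N, time in s.
With the tool pointing down it reaches from about 0.35 to 0.775 m from the base axis. Payload 7.3 kg.
Tool frame: the origin (TCP) lies midway between the tips of the shut fingers; the grasp point (between the pads) lies 19 mm behind it; z points along the fingers, y is the line along which they close (so a half turn about z gives the same grasp; the last joint's range is limited). The gripper opens to 92 mm and grips with 3 to 60 N. Pads are 19 mm wide; open, the fingers measure 130 mm over their backs; the gripper's body (75 mm by 190 mm) begins 47 mm behind the grasp point.
Start: joints at [-1.466, 0.342, 1.524, -0, 1.275, -0.146], TCP at [0.13, -0.509, 0.199] pointing down, gripper open.
Joint ranges: [-2.53, 2.53], [-0.77, 2.02], [0.04, 2.7], [-1, 4.14], [0.28, 2.66], [-3.11, 3.11]. Speed limits (rad/s): [2.57, 2.57, 3.14, 3.14, 3.14, 3.14].

## Interface

Orientations are given as [roll, pitch, yaw] about the fixed x, y, z axes, in that order (R = Rz(yaw) Ry(pitch) Rx(roll)).
In Python, from cell import robot, read_camera, camera_params, nets gives the robot as it stands. The module is installed in compiled form; this text tells all that it offers.
- The arm moves only by the tool step_arm, never from a script. Its argument "steps" is a list of rows, each an object of numbers: "x", "y", "z": the shift along the tool's x, y, z as a fraction of full scale; "rx", "ry", "rz": the turn, a rotation vector about the tool's x, y, z as a fraction of full scale; "claw": the opening, from -1 (shut) to 1 (fully open). In form: [{"x": .., "y": .., "z": .., "rx": .., "ry": .., "rz": .., "claw": ..}, ...]. A call has 1 to 12 rows; each row is the pose to reach, as a shift and turn from the pose commanded when the call began, along the tool's axes at that moment; what a row does not reach only later rows make up. Full scale, the value 1, is 750 mm for a shift and pi/4 rad for a turn. A row lasts 1/12 s, in which the tool goes at most 41.7 mm and 7.16 degrees, less where a joint would pass 70% of its speed; a pose out of reach is approached as far as the arm can. A call with a number of a shift or a turn outside -1 to 1 is refused whole. A call with a gripper value outside its range is refused whole. The fingers move at their own pace and stop on an object; "squeeze" is the grip in N (left out, the last holds). Time passes only in rows, so rows that repeat a pose let the fingers close. It gives the time, the measured TCP pose, the force, the opening and the grip force at its end, in the units of the state.
- robot.observe(): the state, without advancing time (a new reading comes with each control period).
- read_camera(name): name is "scene" or "side" or "wrist"; returns (picture, depth): 384x512x3 uint8, blue, green, red; 384x512 float32, m along the optical axis (not along the pixel's ray), 0 where there is no reading.
- camera_params(name): a dict with "fx", "fy", "cx", "cy" (pixels), "R" (3x3) and "t" (3): a world point X has camera coordinates R X + t; the wrist camera has in their place "hand_eye" (4x4, takes a point from camera to tool coordinates, whose origin is the TCP and whose axes are the flange's). Camera axes: x right, y down, z forward; pixel columns grow to the right and rows downward; lengths in m; the calibration is good to about 2 mm. A picture is of the moment at which its call begins: read the wrist's pose just before it. camera_params takes no time and is no camera call.
- robot.hand_in(): hands the job in; it is judged then, once.
Trained networks look in the newest picture that a camera, given by its name, has taken for a name from the list of things; names that differ only in an ending like _2 or _b are one class to them, and where a whole thing is asked for, a point or a joint stands for the part that bears it (a point fixed in the world has none). Each returns a list of dicts, best first, with "conf" (0 to 1); they miss things now and then, are a little off and sometimes report something else, mostly with a low value. They report only what shows in the picture. A call takes as long as a camera call. They do not tell look-alikes from the thing itself.
- nets.masks_of(camera, query): "region" (384x512 bool, what is visible of it) and "box" ([left, top, right, bottom] in pixels, round what is visible of it).
- nets.landmark_of(camera, query): "pixel" ([row, column] in pixels: a listed point, or the origin of a listed thing).
The state is a dict: "time": time; "qpos": joint angles; "qvel": joint speeds; "joint_efforts": joint torques, N m; "tool_pos": TCP position; "tool_rot": TCP orientation; "contact_force": force on the tool from outside, world axes, zero at the start; "torque": the same for the moment, N m; "opening": finger opening in m; "grip_force": force on a finger pad.
Only numpy, scipy, OpenCV 4.12 (cv2) and the standard library are available. Lean on these libraries where they do the work, as an engineer would, in place of code of your own. Each camera call takes 0.05 s, during which the arm holds its last target. There are 200 camera calls.

## Task

Pack the three hat-shaped lamp bases in one tight row in the plywood tray: the one already in it stays crown up and goes against the end stop, next comes one of the two from the drying rack turned crown down so that its brim lies over its neighbours' brims, and last the other one, crown up. Close the row up until each brim meets the next crown and the first base meets the stop, with no gaps. Lay the bases down rather than dropping them, press without ramming the stop, and leave everything else on the bench alone.

Things in the scene. Friction and masses are not known exactly. Their poses are not given: they have to be found in the camera images.
- base_1: Turned brown wooden lamp base like a hat, 0.12 to 0.24 kg: round brim 110 mm across, 18 mm thick; centred on one side a round crown 54 mm across, 21 mm proud (39 mm overall). Origin at the brim's centre, half-way through its thickness; z points out through the crown. It starts loose in the tray, crown up, a little way off the end stop.
- base_2: Turned brown wooden lamp base like a hat, 0.12 to 0.24 kg: round brim 110 mm across, 18 mm thick; centred on one side a round crown 54 mm across, 21 mm proud (39 mm overall). Origin at the brim's centre, half-way through its thickness; z points out through the crown. Starts on edge in either slot of the rack, crown towards +y. Let go leaning at 45 degrees on its brim edge, it settles flat.
- base_3: Turned brown wooden lamp base like a hat, 0.12 to 0.24 kg: round brim 110 mm across, 18 mm thick; centred on one side a round crown 54 mm across, 21 mm proud (39 mm overall). Origin at the brim's centre, half-way through its thickness; z points out through the crown. Starts on edge in the other slot, crown towards -y. Let go leaning at 45 degrees, it settles flat.
- tray: Plywood tray fixed to the bench, 340 mm long along its y axis, 146 mm wide. Floor 8 mm thick; side walls 10 mm thick, 126 mm apart inside, tops 42 mm above the bench. End stop at its -y end, open (no wall) at its +y end. Origin at the middle of its underside, on the bench.
- stop: The tray's fixed end stop: a plywood wall 12 mm thick across the tray's -y end, as high as the side walls. Origin at the centre of its foot, on the tray floor.
- stop_face (a point): Point on the tray floor's upper surface, in the middle of the end stop's inner face. Axes as the tray's: y runs along the tray towards its open end, z up. In a tight row the bases' centres lie 55, 137 and 219 mm along y from here.
- rack: Plywood drying rack fixed to the bench, 100 x 190 mm, with two slots along its x axis, 50 mm either side of its origin in y: 19.5 mm wide, floor 12 mm and wall tops 32 mm above the bench. A base stands between low chocks, top 122 mm above the bench, leaning up to 5 degrees; 28 mm of brim beyond the crown is free to pinch from above. Origin mid-underside.
- screwdriver: Green-handled screwdriver, 210 mm, lying to the right of the tray. Bystander. Origin under its middle.
- pliers: Red-handled pliers, 190 mm, lying beyond the tray's open end. Bystander. Origin under the middle.
- lamp: Finished lamp with a big amber bulb, 223 mm high, base 110 mm across. Bystander. Origin under its centre.
- socket: Brass lamp socket, 42 mm across, 56 mm high, standing. Bystander. Origin under its centre.
- knife: Closed red pocket knife, 92 mm long. Bystander. Origin under its centre.
- jar: Glass jar with steel lid, 68 mm across, 90 mm high. Bystander. Origin under its centre.
There are look-alikes about, which are no part of the job. Leave any blue look-alike of the base_3 alone. What is shaped like the base_2 but turquoise is not meant.

How it is judged:
At the end, for the whole second after the job is handed in: All bases at rest, flat within 3 degrees on the tray floor, in a row: base_1 crown up, centre under 59.5 mm from the stop face; base_2 or base_3 crown down; the other crown up, over 205 mm along. Neighbouring centres under 86 mm apart; the outer two within 12 mm of the centre line (angle between base_1's own z axis and vertical below 0.06 rad and z of base_1 in the frame of stop_face below 0.013 m and y of base_1 in the frame of stop_face below 0.0595 m and x of base_1 in the frame of stop_face between -0.012 and 0.012 m and ((angle between base_2's own z axis and vertical above 3.08 rad and angle between base_3's own z axis and vertical below 0.06 rad and z of base_2 in the frame of stop_face between 0.026 and 0.034 m and z of base_3 in the frame of stop_face below 0.013 m and horizontal distance between base_1 and base_2 below 0.086 m and horizontal distance between base_2 and base_3 below 0.086 m and y of base_3 in the frame of stop_face above 0.205 m and x of base_3 in the frame of stop_face between -0.012 and 0.012 m) or (angle between base_3's own z axis and vertical above 3.08 rad and angle between base_2's own z axis and vertical below 0.06 rad and z of base_3 in the frame of stop_face between 0.026 and 0.034 m and z of base_2 in the frame of stop_face below 0.013 m and horizontal distance between base_1 and base_3 below 0.086 m and horizontal distance between base_3 and base_2 below 0.086 m and y of base_2 in the frame of stop_face above 0.205 m and x of base_2 in the frame of stop_face between -0.012 and 0.012 m)) and linear speed of each of base_1, base_2, base_3 below 0.01 m/s); the robot touches nothing.
It fails at once if a bystander (screwdriver, pliers, lamp, socket, knife or jar) is moved by more than 25 mm (distance of any of screwdriver, pliers, lamp, socket, knife, jar from where it was at the start of the episode above 0.025 m).
It fails at once if the end stop is rammed with more than 60 N (contact force between stop and anything else above 60 N).
It fails at once if base_1 is dropped or thrown (faster than 1 m/s while the fingers do not touch it) (linear speed of base_1 above 1 m/s and contact force between the fingers and base_1 below 0.05 N).
It fails at once if base_2 is dropped or thrown (faster than 1 m/s while the fingers do not touch it) (linear speed of base_2 above 1 m/s and contact force between the fingers and base_2 below 0.05 N).
It fails at once if base_3 is dropped or thrown (faster than 1 m/s while the fingers do not touch it) (linear speed of base_3 above 1 m/s and contact force between the fingers and base_3 below 0.05 N).
It also fails if it takes over 72 s, if anything falls off the work surface, if the arm or the gripper's body presses on something with over 40 N, if the wrist force passes 120 N, or if a joint passes its speed limit or range.

## Working session

There is one attempt and no reset: what is moved stays moved. The work goes in short steps, Python scripts to look and compute and a tool call to move; the robot and the scene stay as the last step left them, time stands still between calls to the robot, and variables do not carry over. Pictures are saved under pics/ and viewed, at most 10 in all, crops included, and the job is handed in when it is done.

Besides the shell and the picture viewer there is one more tool, called as name(argument=value, ...) on one line, values as JSON. step_arm: Moves the arm, as the interface text tells. Its arguments: {"type":"object","properties":{"steps":{"type":"array","items":{"type":"object","properties":{"x":{"type":"number","minimum":-1,"maximum":1},"y":{"type":"number","minimum":-1,"maximum":1},"z":{"type":"number","minimum":-1,"maximum":1},"rx":{"type":"number","minimum":-1,"maximum":1},"ry":{"type":"number","minimum":-1,"maximum":1},"rz":{"type":"number","minimum":-1,"maximum":1},"claw":{"type":"number"}}}},"squeeze":{"type":"number"}},"required":["steps"]}

```bash
mkdir -p pics
cat > h.py <<'E'
import numpy as np, cv2
from cell import robot, read_camera, camera_params, nets
from scipy.spatial.transform import Rotation as Ro
def cam_pose(name):
    p=camera_params(name)
    K=(p['fx'],p['fy'],p['cx'],p['cy'])
    if 'R' in p:
        R=np.array(p['R']);t=np.array(p['t']);return K,R.T,-R.T@t
    s=robot.observe();H=np.array(p['hand_eye']);Rt=Ro.from_euler('xyz',s['tool_rot']).as_matrix()
    return K,Rt@H[:3,:3],Rt@H[:3,3]+np.array(s['tool_pos'])
def cloud(name):
    K,R,c=cam_pose(name)
    im,d=read_camera(name)
    v,u=np.mgrid[:384,:512]
    P=np.stack([(u-K[2])/K[0]*d,(v-K[3])/K[1]*d,d],-1)@R.T+c
    P[d==0]=np.nan
    return im,P
E
python3 - <<'E'
from h import *
s=robot.observe();print(s)
ims=[]
for n in ['scene','side']:
    im,P=cloud(n);ims.append(im);np.save(n+'.npy',P)
    print(n,cam_pose(n)[2])
    for q in ['base_1','tray','rack','stop_face','stop','screwdriver','pliers','lamp','jar','socket','knife']:
        for m in (nets.masks_of(n,q) if q!='stop_face' else []):
            r=m['region'];X=P[r];print(q,round(m['conf'],2),m['box'],np.nanmedian(X,0).round(3),np.nanpercentile(X,3,axis=0).round(3),np.nanpercentile(X,97,axis=0).round(3), im[r].mean(0).round())
    for q in ['stop_face','tray','rack']:
        for l in nets.landmark_of(n,q): print('lm',q,round(l['conf'],2),l['pixel'])
cv2.imwrite('pics/a.png',ims[0]);cv2.imwrite('pics/b.png',ims[1])
E
```

```text
{'time': 0.0, 'qpos': array([-1.46600073e+00,  3.42724166e-01,  1.52502461e+00,  1.00382485e-05,
        1.27542485e+00, -1.45983680e-01]), 'qvel': array([-0.00125476,  0.00098817, -0.00063082,  0.00029589,  0.00084056,
        0.00074584]), 'joint_efforts': array([ 8.57276555e-04, -4.31233120e+01, -2.44215077e+01,  7.19149341e-02,
        5.59598836e-02, -1.29457976e-04]), 'tool_pos': array([ 0.13026772, -0.50810486,  0.19854161]), 'tool_rot': array([-3.14002990e+00, -2.39473577e-04,  2.50776160e-01]), 'contact_force': array([ 0.00786233, -0.33728329, -0.53537245]), 'torque': array([0.04279126, 0.00302167, 0.01828468]), 'grip_force': 0.0, 'opening': 0.09192105140202589}
scene [1.1028086  0.4179494  0.92935304]
base_1 0.93 [234.5, 181.7, 260.4, 215.7] [0.678 0.018 0.089] [ 0.625 -0.015  0.036] [0.722 0.02  0.122] [37. 58. 88.]
base_1 0.88 [207.5, 162.0, 237.3, 198.1] [ 0.683 -0.08   0.089] [ 0.626 -0.096  0.034] [ 0.723 -0.059  0.121] [37. 57. 86.]
base_1 0.85 [148.7, 173.3, 188.0, 200.3] [ 0.79  -0.196  0.075] [ 0.75  -0.241  0.012] [ 0.819 -0.172  0.11 ] [85. 87. 29.]
base_1 0.78 [
[... 3481 characters left out ...]
.]
pliers 0.49 [178.3, 140.8, 219.5, 151.9] [0.449 0.362 0.012] [0.388 0.35  0.001] [0.528 0.394 0.017] [ 58.  69. 147.]
lamp 0.59 [256.1, 84.9, 281.5, 148.4] [0.719 0.32  0.092] [0.681 0.289 0.008] [0.767 0.37  0.222] [ 43.  74. 113.]
jar 0.63 [308.9, 293.3, 339.7, 330.9] [ 0.637 -0.406  0.086] [ 0.613 -0.425  0.012] [ 0.669 -0.37   0.093] [129. 131. 128.]
socket 0.54 [293.6, 248.7, 315.6, 272.1] [ 0.653 -0.242  0.051] [ 0.636 -0.255  0.001] [ 0.677 -0.198  0.059] [ 62. 109. 137.]
knife 0.45 [266.3, 170.7, 301.9, 202.8] [0.661 0.002 0.089] [ 0.616 -0.02   0.034] [0.716 0.019 0.123] [ 56.  83. 122.]
lm stop_face 0.84 [283.1, 234.3]
lm stop_face 0.46 [214.3, 283.0]
lm rack 0.57 [210.2, 282.9]
```

View pics/a.png

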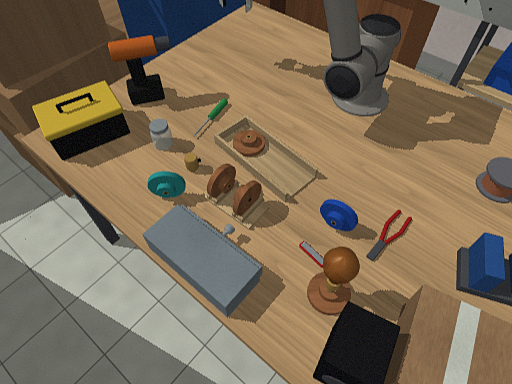

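View pics/b.png

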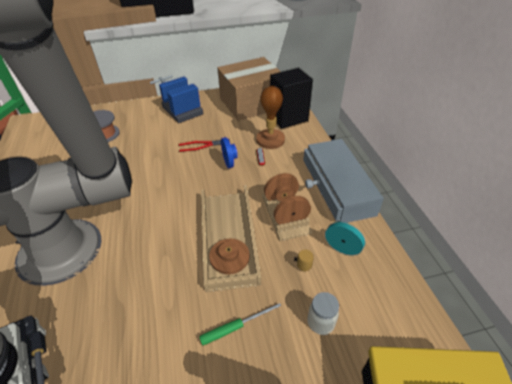

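The scene view shows base_1 in the tray at about (250,140) and two brown bases in the rack at (222,180) and (247,197). The look-alikes are turquoise at (166,184) and blue at (338,214). The side view agrees: tray at (230,240), rack bases at (283,187) and (292,210). Next I'll fit the geometry.

```bash
cat > fit.py <<'E'
from h import *
def rects(clouds):
    out={}
    A=np.concatenate([P.reshape(-1,3) for P in clouds]);A=A[~np.isnan(A).any(1)]
    return A
def sel(A,lo,hi): return A[((A>lo)&(A<hi)).all(1)]
E
python3 - <<'E'
from fit import *
for n in ['scene','side']:
    A=rects([np.load(n+'.npy')])
    t=sel(A,[.37,-.28,.039],[.57,.13,.045])
    r=cv2.minAreaRect(t[:,:2].astype(np.float32));print(n,'tray',len(t),np.median(t[:,2]).round(4),np.round(r[0],4),np.round(r[1],4),r[2])
    # walls by line fit
    for side in (-1,1):
        w=t[(np.abs(t[:,0]-(r[0][0]+side*.068))<.014)&(t[:,1]>-.2)]
        if len(w)>10:
            w=w[np.abs(w[:,0]-np.median(w[:,0]))<.02];k=np.polyfit(w[:,1],w[:,0],1);print(' wall',side,len(w),'slope',k[0].round(4),'x@-.08',np.polyval(k,-.08).round(4), w[:,1].min().round(3),w[:,1].max().round(3))
    st=sel(t,[.40,-.28,.03],[.53,-.225,.05]);print(' stop',len(st),np.median(st,0).round(4),np.percentile(st[:,1],[3,97]).round(4))
    c=sel(A,[.42,-.22,.044],[.52,-.09,.055]);print(' crown1',len(c),np.median(c,0).round(4),[np.round(v,4) for v in cv2.minEnclosingCircle(c[:,:2].astype(np.float32))])
    b=sel(A,[.39,-.23,.022],[.54,-.07,.030]);print(' brim1',len(b),[np.round(v,4) for v in cv2.minEnclosingCircle(b[:,:2].astype(np.float32))])
    k=sel(A,[.6,-.2,.029],[.74,.1,.035]);r=cv2.minAreaRect(k[:,:2].astype(np.float32));print(' rack',len(k),np.round(r[0],4),np.round(r[1],4),r[2])
    for y0 in (-.09,.01):
        b=sel(A,[.6,y0-.045,.05],[.74,y0+.05,.13])
        print(' base',y0,len(b),b.min(0).round(4),b.max(0).round(4))
        hi=b[b[:,2]>.112];print('  top',len(hi),np.percentile(hi,[5,50,95],axis=0).round(4).tolist())
        h,e=np.histogram(b[:,1],np.arange(y0-.045,y0+.051,.005));print('  yhist',h.tolist(),e[0])
E
```

```text
scene tray 615 0.0416 [ 0.4815 -0.0834] [0.3426 0.1477] 82.97272491455078
 wall -1 150 slope 0.1051 x@-.08 0.4139 -0.194 0.067
 wall 1 170 slope 0.1073 x@-.08 0.5505 -0.197 0.068
 stop 97 [ 0.471  -0.2451  0.0416] [-0.257  -0.2339]
 crown1 147 [ 0.4706 -0.1566  0.0463] [array([ 0.4692, -0.1581]), np.float64(0.0277)]
 brim1 463 [array([ 0.4689, -0.1556]), np.float64(0.0983)]
 rack 188 [ 0.6709 -0.0374] [0.0986 0.1382] 1.3494064807891846
 base -0.09 644 [ 0.617  -0.0977  0.0501] [ 0.7266 -0.0581  0.1257]
  top 121 [[0.646, -0.0961, 0.1131], [0.6752, -0.0866, 0.1191], [0.6988, -0.0791, 0.1225]]
  yhist [0, 0, 0, 0, 0, 0, 0, 25, 55, 52, 203, 122, 30, 27, 50, 80, 0, 0, 0] -0.135
 base 0.01 560 [ 0.6146 -0.019   0.0501] [0.7245 0.0217 0.1242]
  top 132 [[0.6452, 0.0025, 0.1131], [0.6749, 0.0119, 0.1183], [0.6992, 0.0191, 0.1227]]
  yhist [0, 0, 0, 21, 16, 0, 0, 37, 65, 63, 312, 46, 0, 0, 0, 0, 0, 0, 0] -0.034999999999999996
side tray 846 0.0431 [ 0.479  -0.0831] [0.3422 0.146 ] 83.09182739257812
 wall -1 195 slope 0.1074 x@-.08 0.411 -0.198 0.069
 wall 1 172 slope 0.1105 x@-.08 0.5475 -0.2 0.048
 stop 248 [ 0.4673 -0.2459  0.0427] [-0.2571 -0.2341]
 crown1 267 [ 0.4672 -0.1601  0.0482] [array([ 0.4676, -0.1583]), np.float64(0.0277)]
 brim1 740 [array([ 0.4719, -0.1428]), np.float64(0.0906)]
 rack 176 [ 0.6672 -0.0404] [0.0974 0.1392] 1.4700325727462769
 base -0.09 695 [ 0.6141 -0.1003  0.0501] [ 0.7227 -0.0789  0.1266]
  top 152 [[0.6388, -0.0981, 0.1127], [0.6662, -0.0923, 0.1194], [0.6961, -0.0806, 0.1242]]
  yhist [0, 0, 0, 0, 0, 0, 4, 491, 93, 55, 45, 7, 0, 0, 0, 0, 0, 0, 0] -0.135
 base 0.01 706 [ 0.6123 -0.0224  0.0501] [0.7196 0.0203 0.1256]
  top 123 [[0.6386, 0.0007, 0.1136], [0.664, 0.0071, 0.1194], [0.6943, 0.0177, 0.124]]
  yhist [0, 0, 12, 141, 27, 22, 33, 335, 61, 41, 32, 2, 0, 0, 0, 0, 0, 0, 0] -0.034999999999999996
```

```bash
cat >> h.py <<'E'
TD=np.array([.115,.9934,0]); TX=np.array([.9934,-.115,0]); SF=np.array([.480,-.083,.008])-.158*TD
def go(p,rpy=None,R=None):
    """shift/turn fractions from the present pose to p, orientation"""
    s=robot.observe();R0=Ro.from_euler('xyz',s['tool_rot'])
    Rt=Ro.from_matrix(R) if R is not None else (Ro.from_euler('xyz',rpy) if rpy is not None else R0)
    d=R0.inv().apply(np.array(p)-s['tool_pos']);w=(R0.inv()*Rt).as_rotvec()
    print('xyz',(d/.75).round(4),'rxyz',(w/(np.pi/4)).round(4),'rows>=%.1f'%max(np.linalg.norm(d)/.0417,np.degrees(np.linalg.norm(w))/7.16))
def st():
    s=robot.observe();print('t%.2f'%s['time'],'p',s['tool_pos'].round(4),'rot',s['tool_rot'].round(3),'q',s['qpos'].round(3),'F',s['contact_force'].round(1),'op',round(s['opening'],4),'g',round(s['grip_force'],1))
E
python3 -c "
from h import *
go([.60,-.07,.30],[np.pi,0,.02]);go([.45,-.25,.30],[np.pi,0,.1]);print(SF)"
```

```text
xyz [ 0.7518 -0.4111 -0.1344] rxyz [ 1.000e-04 -0.000e+00  2.938e-01] rows>=15.6
xyz [ 0.4985 -0.2282 -0.1344] rxyz [ 1.000e-04 -0.000e+00  1.919e-01] rows>=10.2
[ 0.46183   -0.2399572  0.008    ]
```

step_arm(steps=[{"z": -0.1344,"x": 0.05,"y": -0.02,"claw": 0},{"x": 0.4985,"y": -0.2282,"z": -0.1344,"rz": 0.19,"claw": 0},{"x": 0.4985,"y": -0.2282,"z": -0.1344,"rz": 0.19,"claw": 0},{"x": 0.7518,"y": -0.4111,"z": -0.1344,"rz": 0.29,"claw": 0},{"x": 0.7518,"y": -0.4111,"z": -0.1344,"rz": 0.29,"claw": 0},{"x": 0.7518,"y": -0.4111,"z": -0.1344,"rz": 0.29,"claw": 0},{"x": 0.7518,"y": -0.4111,"z": -0.1344,"rz": 0.29,"claw": 0},{"x": 0.7518,"y": -0.4111,"z": -0.1344,"rz": 0.29,"claw": 0},{"x": 0.7518,"y": -0.4111,"z": -0.1344,"rz": 0.29,"claw": 0},{"x": 0.7518,"y": -0.4111,"z": -0.1344,"rz": 0.29,"claw": 0},{"x": 0.7518,"y": -0.4111,"z": -0.1344,"rz": 0.29,"claw": 0},{"x": 0.7518,"y": -0.4111,"z": -0.1344,"rz": 0.29,"claw": 0}])

```text
$.steps[0]: bad value
```

```bash
python3 -c "
from h import *
st();go([.60,-.07,.30],[np.pi,0,.02])"
```

```text
t1.40 p [ 0.1303 -0.5086  0.1992] rot [ 3.142 -0.     0.251] q [-1.466  0.342  1.524  0.     1.275 -0.146] F [-0.5  1.3 -1. ] op 0.092 g 0.0
xyz [ 0.7518 -0.4111 -0.1344] rxyz [ 1.000e-04 -0.000e+00  2.938e-01] rows>=15.6
```

step_arm(steps=[{"x": 0.05,"y": -0.02,"z": -0.134,"rx": 0.0,"ry": 0.0,"rz": 0.0,"claw": 0.0},{"x": 0.5,"y": -0.23,"z": -0.134,"rx": 0.0,"ry": 0.0,"rz": 0.19,"claw": 0.0},{"x": 0.5,"y": -0.23,"z": -0.134,"rx": 0.0,"ry": 0.0,"rz": 0.19,"claw": 0.0},{"x": 0.75,"y": -0.41,"z": -0.134,"rx": 0.0,"ry": 0.0,"rz": 0.29,"claw": 0.0},{"x": 0.75,"y": -0.41,"z": -0.134,"rx": 0.0,"ry": 0.0,"rz": 0.29,"claw": 0.0},{"x": 0.75,"y": -0.41,"z": -0.134,"rx": 0.0,"ry": 0.0,"rz": 0.29,"claw": 0.0},{"x": 0.75,"y": -0.41,"z": -0.134,"rx": 0.0,"ry": 0.0,"rz": 0.29,"claw": 0.0},{"x": 0.75,"y": -0.41,"z": -0.134,"rx": 0.0,"ry": 0.0,"rz": 0.29,"claw": 0.0},{"x": 0.75,"y": -0.41,"z": -0.134,"rx": 0.0,"ry": 0.0,"rz": 0.29,"claw": 0.0},{"x": 0.75,"y": -0.41,"z": -0.134,"rx": 0.0,"ry": 0.0,"rz": 0.29,"claw": 0.0},{"x": 0.75,"y": -0.41,"z": -0.134,"rx": 0.0,"ry": 0.0,"rz": 0.29,"claw": 0.0},{"x": 0.75,"y": -0.41,"z": -0.134,"rx": 0.0,"ry": 0.0,"rz": 0.29,"claw": 0.0}])

```text
time: 2.4
tool_pos: [0.4755, -0.1888, 0.2845]
tool_rot: [3.141, -0.0, 0.023]
contact_force: [1.0, -0.7, 0.1]
opening: 0.0456
grip_force: 0.0
```

```bash
python3 -c "
from h import *
st();go([.60,-.07,.30],[np.pi,0,.02])"
```

```text
t2.40 p [ 0.4755 -0.1888  0.2845] rot [ 3.141 -0.     0.023] q [-0.528  0.264  1.4   -0.     1.477  1.02 ] F [ 1.  -0.7  0.1] op 0.0456 g 0.0
xyz [ 0.1697 -0.1545 -0.0207] rxyz [ 0.0005 -0.0005  0.004 ] rows>=4.1
```

step_arm(steps=[{"x": 0.16,"y": -0.15,"z": -0.01,"rx": 0.0,"ry": 0.0,"rz": 0.0,"claw": 0.0},{"x": 0.16,"y": -0.15,"z": -0.01,"rx": 0.0,"ry": 0.0,"rz": 0.0,"claw": 0.0},{"x": 0.16,"y": -0.15,"z": -0.01,"rx": 0.0,"ry": 0.0,"rz": 0.0,"claw": 0.0},{"x": 0.16,"y": -0.15,"z": -0.01,"rx": 0.0,"ry": 0.0,"rz": 0.0,"claw": 0.0},{"x": 0.16,"y": -0.15,"z": -0.01,"rx": 0.0,"ry": 0.0,"rz": 0.0,"claw": 0.0},{"x": 0.16,"y": -0.15,"z": -0.01,"rx": 0.0,"ry": 0.0,"rz": 0.0,"claw": 0.0}])

```text
time: 2.9
tool_pos: [0.5925, -0.0736, 0.2906]
tool_rot: [-3.141, 0.001, 0.027]
contact_force: [-1.1, 0.5, 0.5]
opening: 0.0457
grip_force: 0.0
```

Run:
```python
from fit import *
st();im,P=cloud('wrist');cv2.imwrite('pics/c.png',im);np.save('w.npy',P)
A=rects([P]);print(A.min(0),A.max(0))
for y0 in (-.09,.01):
    b=sel(A,[.6,y0-.045,.1],[.74,y0+.05,.13])
    h,e=np.histogram(b[:,1],np.arange(y0-.045,y0+.051,.004));print(len(b),h.tolist(),e[0])
    for a,c in ((.1,.11),(.11,.118),(.118,.13)):
        k=b[(b[:,2]>a)&(b[:,2]<c)]
        if len(k): print(a,len(k),np.percentile(k,[3,50,97],axis=0).round(4).tolist())
    h=b[b[:,2]>.115]
    if len(h)>5: print('line',np.polyfit(h[:,0],h[:,1],1))
k=sel(A,[.55,-.2,.029],[.78,.1,.036]);r=cv2.minAreaRect(k[:,:2].astype(np.float32));print(' rack',len(k),np.round(r[0],4),np.round(r[1],4),r[2])
t=sel(A,[.37,-.28,.036],[.58,.13,.048]);print('tray',len(t),t.min(0),t.max(0))
w=sel(A,[.52,-.2,.036],[.59,.1,.048]);print(len(w), np.polyfit(w[:,1],w[:,0],1), np.polyval(np.polyfit(w[:,1],w[:,0],1),-.08))
```

```text
t2.90 p [ 0.5925 -0.0736  0.2906] rot [-3.141e+00  1.000e-03  2.700e-02] q [-0.252  0.434  1.135 -0.     1.574  1.292] F [-1.1  0.5  0.5] op 0.0457 g 0.0
[ 0.18410938 -0.49400683 -0.00347008] [0.80839542 0.33160877 0.43534094]
1354 [0, 0, 0, 0, 0, 0, 0, 0, 0, 145, 284, 300, 300, 301, 24, 0, 0, 0, 0, 0, 0, 0, 0] -0.135
0.1 258 [[0.626, -0.0966, 0.1003], [0.69, -0.0876, 0.1052], [0.7126, -0.0787, 0.1097]]
0.11 449 [[0.6357, -0.0964, 0.1103], [0.6773, -0.0877, 0.1145], [0.7031, -0.0791, 0.1178]]
0.118 647 [[0.6503, -0.0964, 0.1182], [0.6698, -0.0878, 0.1207], [0.6893, -0.0796, 0.1228]]
line [ 0.00455615 -0.09091198]
1524 [0, 0, 0, 0, 0, 0, 0, 0, 0, 427, 297, 302, 299, 199, 0, 0, 0, 0, 0, 0, 0, 0, 0] -0.034999999999999996
0.1 387 [[0.6244, 0.0016, 0.1005], [0.6734, 0.0068, 0.1052], [0.7099, 0.0192, 0.1096]]
0.11 490 [[0.6341, 0.0019, 0.1103], [0.6703, 0.0095, 0.1146], [0.7003, 0.019, 0.1178]]
0.118 647 [[0.6483, 0.0023, 0.1182], [0.6674, 0.0106, 0.1207], [0.6866, 0.019, 0.1228]]
line [0.0102827  0.00365977]
 rack 934 [ 0.6461 -0.032 ] [0.1815 0.1891] 78.2305908203125
tray 2440 [ 0.39761264 -0.25876933  0.03601519] [0.57220043 0.07832723 0.04795429]
1551 [0.12112237 0.55862877] 0.5489389810377227
```

View pics/c.png

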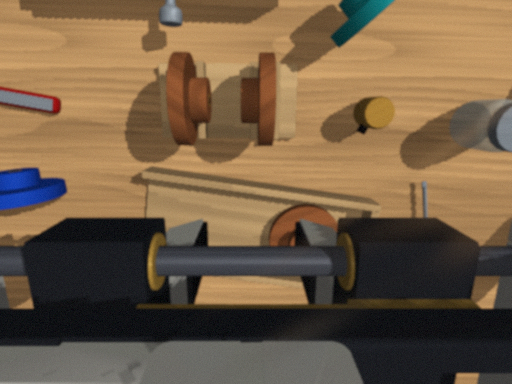

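The wrist view shows base_3 at about (185,98) and base_2 at about (262,98), with their crowns facing each other, plus base_1 at (300,230) in the tray. I'll fit a rough kinematic model to check that the 45° tilt is within reach.

```bash
sed -i 's/TD=.*/TD=np.array([.119,.9929,0]); TX=np.array([.9929,-.119,0]); SF=np.array([.4805,-.083,.008])-.158*TD/' h.py
cat > kin.py <<'E'
from h import *
from scipy.optimize import least_squares
D=[([-1.466,.342,1.524,0,1.275,-.146],[.1303,-.5086,.1992]),([-.528,.264,1.4,0,1.477,1.02],[.4755,-.1888,.2845]),([-.252,.434,1.135,0,1.574,1.292],[.5925,-.0736,.2906])]
E=lambda s,a:Ro.from_euler(s,a)
def fk(q,L):
    R=E('ZYZYZ',[q[0],q[1]+q[2],q[3],q[4],q[5]])*E('z',OFF)
    A=E('ZY',[q[0],q[1]]);B=E('ZY',[q[0],q[1]+q[2]])
    return np.array([0,0,L[0]])+A.apply([0,0,L[1]])+B.apply([0,0,L[2]])+R.apply([0,0,L[3]]),R
OFF=np.pi/2
if abs(E('ZYZYZ',[-1.466,1.866,0,1.275,-.146]).__mul__(E('z',OFF)).as_euler('xyz')[2]-.25)>.5: OFF=-np.pi/2
def res(L3): return np.concatenate([fk(q,[L3[0],L3[1],L3[2],.25])[0]-p for q,p in D])
s=least_squares(res,[.4,.4,.4]);L=[*s.x,.25]
# note flange length is only separable from base height when tilted
LO=np.array([-2.53,-.77,.04,-1,.28,-3.11]);HI=np.array([2.53,2.02,2.7,4.14,2.66,3.11])
def ik(p,R,L,q0):
    f=lambda q:np.r_[fk(q,L)[0]-p,.3*(fk(q,L)[1].inv()*Ro.from_matrix(R)).as_rotvec()]
    r=least_squares(f,q0,bounds=(LO,HI));return r.x,np.abs(r.fun).max()
def tilt(th,side=-1,x=TX,yd=TD):
    """tool z leaning towards side*TD by th from vertical, tool x = x"""
    z=np.array([0,0,-np.cos(th)])+side*np.sin(th)*yd
    return np.stack([x,np.cross(z,x),z],1)
E
python3 - <<'E'
from kin import *
print(L,np.abs(s.fun).max(),OFF)
q0=[-.2,.4,1.3,-.3,1.4,1.4]
for d in (.2,.25,.3,.35):
  LL=[L[0]-.25+d,L[1],L[2],d]
  for al in (.14,.2,.26):
   for th in (.7,.79):
    for sd in(-1,1):
     p=SF+al*TD+np.array([0,0,.06]);q,e=ik(p,tilt(th,sd),LL,q0);print(d,al,th,sd,q.round(2),'err %.3f'%e)
go([.6695,-.0878,.15],[np.pi,0,.01]);go([.6695,-.0878,.098],[np.pi,0,.01])
E
```

```text
Traceback (most recent call last):
  File "kin.py", line 10, in <module>
    if abs(E('ZYZYZ',[-1.466,1.866,0,1.275,-.146]).__mul__(E('z',OFF)).as_euler('xyz')[2]-.25)>.5: OFF=-np.pi/2
           ~^^^^^^^^^^^^^^^^^^^^^^^^^^^^^^^^^^^^^^
  File "kin.py", line 4, in <lambda>
    E=lambda s,a:Ro.from_euler(s,a)
                 ~~~~~~~~~~~~~^^^^^
  File "scipy/spatial/transform/_rotation.pyx", line 1413, in scipy.spatial.transform._rotation.Rotation.from_euler
ValueError: Expected axis specification to be a non-empty string of upto 3 characters, got ZYZYZ
```

```bash
python3 - <<'E'
s=open('kin.py').read()
s=s.replace("E=lambda s,a:Ro.from_euler(s,a)","E=lambda s,a:Ro.from_euler(s[:3],a[:3])*(Ro.from_euler(s[3:],a[3:]) if len(s)==5 else Ro.identity())")
s=s.replace("E('z',OFF)","Ro.from_euler('z',OFF)")
open('kin.py','w').write(s)
E
python3 - <<'E'
from kin import *
print(L,np.abs(s.fun).max(),OFF)
q0=[-.2,.4,1.3,-.3,1.4,1.4]
for d in (.2,.3):
  LL=[L[0]-.25+d,L[1],L[2],d]
  for al in (.14,.26):
   for th in (.7,.79):
    for sd in(-1,1):
     p=SF+al*TD+np.array([0,0,.06]);q,e=ik(p,tilt(th,sd),LL,q0);print(d,al,th,sd,q.round(2),'err %.3f'%e)
go([.6695,-.0878,.15],[np.pi,0,.01]);go([.6695,-.0878,.098],[np.pi,0,.01])
E
```

```text
[np.float64(0.0674381297773578), np.float64(0.519776015740278), np.float64(0.36902564046625513), 0.25] 0.07511801998802387 1.5707963267948966
0.2 0.14 0.7 -1 [ 0.05  0.47  1.89 -0.8   1.09  2.24] err 0.000
0.2 0.14 0.7 1 [-0.46  0.5   1.83  0.71  1.19  0.83] err 0.000
0.2 0.14 0.79 -1 [ 0.08  0.49  1.9  -0.87  1.14  2.31] err 0.000
0.2 0.14 0.79 1 [-0.48  0.52  1.83  0.77  1.25  0.78] err 0.000
0.2 0.26 0.7 -1 [ 0.28  0.52  1.8  -0.68  1.23  2.34] err 0.000
0.2 0.26 0.7 1 [-0.23  0.46  1.9   0.83  1.05  0.94] err 0.000
0.2 0.26 0.79 -1 [ 0.3   0.54  1.79 -0.74  1.29  2.38] err 0.000
0.2 0.26 0.79 1 [-0.25  0.48  1.91  0.91  1.1   0.86] err 0.000
0.3 0.14 0.7 -1 [ 0.18  0.52  1.87 -0.75  1.12  2.34] err 0.000
0.3 0.14 0.7 1 [-0.57  0.57  1.78  0.66  1.23  0.75] err 0.000
0.3 0.14 0.79 -1 [ 0.22  0.56  1.87 -0.81  1.18  2.41] err 0.000
0.3 0.14 0.79 1 [-0.6   0.6   1.77  0.71  1.29  0.69] err 0.000
0.3 0.26 0.7 -1 [ 0.39  0.59  1.74 -0.63  1.27  2.41] err 0.000
0.3 0.26 0.7 1 [-0.35  0.51  1.9   0.79  1.08  0.83] err 0.000
0.3 0.26 0.79 -1 [ 0.42  0.63  1.73 -0.68  1.33  2.46] err 0.000
0.3 0.26 0.79 1 [-0.39  0.54  1.9   0.85  1.14  0.75] err 0.000
xyz [0.1036 0.0197 0.1878] rxyz [0.0003 0.0016 0.0185] rows>=3.9
xyz [0.1037 0.0197 0.2572] rxyz [0.0003 0.0016 0.0185] rows>=5.0
```

step_arm(steps=[{"x": 0.103,"y": 0.02,"z": 0.1,"rx": 0.0,"ry": 0.0,"rz": 0.02,"claw": 0.0},{"x": 0.103,"y": 0.02,"z": 0.1,"rx": 0.0,"ry": 0.0,"rz": 0.02,"claw": 0.0},{"x": 0.103,"y": 0.02,"z": 0.18,"rx": 0.0,"ry": 0.0,"rz": 0.02,"claw": 0.0},{"x": 0.103,"y": 0.02,"z": 0.19,"rx": 0.0,"ry": 0.0,"rz": 0.02,"claw": 0.0},{"x": 0.103,"y": 0.02,"z": 0.19,"rx": 0.0,"ry": 0.0,"rz": 0.02,"claw": 0.0},{"x": 0.103,"y": 0.02,"z": 0.19,"rx": 0.0,"ry": 0.0,"rz": 0.02,"claw": 0.0}])

```text
time: 3.45
tool_pos: [0.6671, -0.0897, 0.1468]
tool_rot: [-3.14, 0.006, 0.006]
contact_force: [-0.2, 0.5, 1.1]
opening: 0.0461
grip_force: 0.0
```

```bash
python3 -c "
from h import *
st();go([.6695,-.0878,.098],[np.pi,0,.01])"
```

```text
t3.45 p [ 0.6671 -0.0897  0.1468] rot [-3.14   0.006  0.006] q [-0.247  0.662  1.133 -0.     1.353  1.318] F [-0.2  0.5  1.1] op 0.0461 g 0.0
xyz [ 0.0036 -0.0024  0.0651] rxyz [-0.0016  0.0079 -0.0057] rows>=1.2
```

step_arm(steps=[{"x": 0.003,"y": -0.002,"z": 0.035,"rx": 0.0,"ry": 0.0,"rz": 0.0,"claw": 0.0},{"x": 0.003,"y": -0.002,"z": 0.065,"rx": 0.0,"ry": 0.0,"rz": 0.0,"claw": 0.0},{"x": 0.003,"y": -0.002,"z": 0.065,"rx": 0.0,"ry": 0.0,"rz": 0.0,"claw": 0.0},{"x": 0.003,"y": -0.002,"z": 0.065,"rx": 0.0,"ry": 0.0,"rz": 0.0,"claw": 0.0},{"x": 0.003,"y": -0.002,"z": 0.065,"rx": 0.0,"ry": 0.0,"rz": 0.0,"claw": -0.7},{"x": 0.003,"y": -0.002,"z": 0.065,"rx": 0.0,"ry": 0.0,"rz": 0.0,"claw": -1.0},{"x": 0.003,"y": -0.002,"z": 0.065,"rx": 0.0,"ry": 0.0,"rz": 0.0,"claw": -1.0},{"x": 0.003,"y": -0.002,"z": 0.065,"rx": 0.0,"ry": 0.0,"rz": 0.0,"claw": -1.0},{"x": 0.003,"y": -0.002,"z": 0.065,"rx": 0.0,"ry": 0.0,"rz": 0.0,"claw": -1.0}], squeeze=40)

```text
time: 4.2
tool_pos: [0.6717, -0.0871, 0.1012]
tool_rot: [3.141, -0.001, 0.007]
contact_force: [0.9, 0.6, 0.5]
opening: 0.0168
grip_force: 0.0
```

step_arm(steps=[{"x": 0.0,"y": 0.0,"z": 0.0,"rx": 0.0,"ry": 0.0,"rz": 0.0,"claw": -1.0},{"x": 0.0,"y": 0.0,"z": 0.0,"rx": 0.0,"ry": 0.0,"rz": 0.0,"claw": -1.0}])

```text
time: 4.37
tool_pos: [0.6715, -0.0871, 0.1004]
tool_rot: [3.142, 0.0, 0.007]
contact_force: [0.6, 0.3, -0.2]
opening: 0.0041
grip_force: 0.0
```

The fingers closed on nothing, so I'll look.

Run:
```python
from fit import *
st();im,P=cloud('scene')
imw,_=cloud('side')
c=cv2.resize(im[120:260,150:320],None,fx=3,fy=3);d=cv2.resize(imw[120:260,200:370],None,fx=3,fy=3)
cv2.imwrite('pics/d.png',cv2.resize(np.hstack([c,d]),(800,330)))
A=rects([P])
for y0 in (-.09,.01):
    b=sel(A,[.6,y0-.045,.05],[.74,y0+.05,.13]);print(len(b),np.percentile(b,[2,50,98],axis=0).round(3).tolist())
```

```text
t4.37 p [ 0.6715 -0.0871  0.1004] rot [3.142 0.    0.007] q [-0.242  0.702  1.188 -0.     1.251  1.322] F [ 0.6  0.3 -0.2] op 0.0041 g 0.0
522 [[0.646, -0.096, 0.053], [0.689, -0.08, 0.09], [0.725, -0.058, 0.121]]
563 [[0.623, -0.016, 0.052], [0.68, 0.018, 0.093], [0.723, 0.021, 0.123]]
```

View pics/d.png

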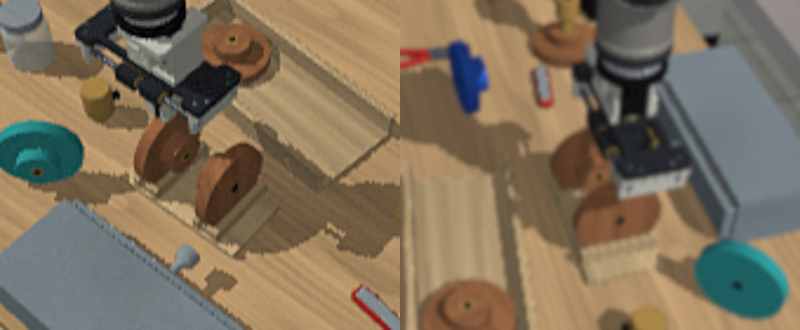

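Run:
```python
from fit import *
for n in ['scene','side']:
    K,Rc,c=cam_pose(n)
    for X in ([.6715,-.0871,.1004],[.6715,-.0871,.12],[.6695,-.0878,.122],[.6695,-.097,.122],[.6715,-.0871,.166],[.615,-.0878,.067],[.725,-.0878,.067]):
        q=Rc.T@(np.array(X)-c);print(n,X,(K[0]*q[0]/q[2]+K[2]).round(1),(K[1]*q[1]/q[2]+K[3]).round(1))
im,P=cloud('wrist');cv2.imwrite('pics/e.png',im)
A=rects([P]);b=sel(A,[.6,-.2,.06],[.74,.05,.2])
print(len(b)); 
for a in np.arange(.06,.2,.01):
    k=b[(b[:,2]>=a)&(b[:,2]<a+.01)]
    if len(k)>5: print(round(a,2),len(k),np.percentile(k,[2,50,98],axis=0).round(3).tolist())
st()
```

```text
scene [0.6715, -0.0871, 0.1004] 220.7 174.4
scene [0.6715, -0.0871, 0.12] 220.1 170.1
scene [0.6695, -0.0878, 0.122] 220.3 169.1
scene [0.6695, -0.097, 0.122] 218.0 167.5
scene [0.6715, -0.0871, 0.166] 218.6 159.6
scene [0.615, -0.0878, 0.067] 234.2 169.9
scene [0.725, -0.0878, 0.067] 208.7 192.5
side [0.6715, -0.0871, 0.1004] 293.2 202.6
side [0.6715, -0.0871, 0.12] 293.7 197.8
side [0.6695, -0.0878, 0.122] 293.1 197.6
side [0.6695, -0.097, 0.122] 294.2 199.9
side [0.6715, -0.0871, 0.166] 294.7 185.9
side [0.615, -0.0878, 0.067] 273.9 214.5
side [0.725, -0.0878, 0.067] 310.1 207.2
15484
0.06 594 [[0.664, -0.177, 0.06], [0.696, -0.017, 0.066], [0.739, 0.004, 0.07]]
0.07 1150 [[0.667, -0.178, 0.07], [0.694, -0.016, 0.076], [0.739, 0.015, 0.08]]
0.08 2005 [[0.669, -0.093, 0.08], [0.689, -0.013, 0.086], [0.722, 0.017, 0.09]]
0.09 3118 [[0.625, -0.093, 0.09], [0.678, -0.005, 0.093], [0.718, 0.017, 0.1]]
0.1 2106 [[0.627, -0.095, 0.1], [0.704, 0.002, 0.105], [0.712, 0.019, 0.11]]
0.11 3308 [[0.635, -0.096, 0.11], [0.69, 0.002, 0.116], [0.702, 0.019, 0.12]]
0.12 1286 [[0.664, -0.094, 0.12], [0.674, 0.008, 0.121], [0.684, 0.019, 0.123]]
0.13 114 [[0.68, -0.091, 0.13], [0.681, -0.086, 0.135], [0.682, -0.082, 0.14]]
0.14 117 [[0.68, -0.09, 0.14], [0.681, -0.087, 0.144], [0.683, -0.082, 0.149]]
0.15 74 [[0.68, -0.089, 0.15], [0.681, -0.086, 0.154], [0.682, -0.084, 0.157]]
0.17 304 [[0.663, -0.089, 0.173], [0.669, -0.086, 0.174], [0.674, -0.084, 0.175]]
0.18 25 [[0.67, -0.089, 0.182], [0.672, -0.084, 0.184], [0.674, -0.084, 0.185]]
0.19 1283 [[0.648, -0.166, 0.194], [0.684, -0.165, 0.197], [0.708, -0.007, 0.2]]
t4.52 p [ 0.6715 -0.0871  0.1002] rot [3.142 0.    0.007] q [-0.242  0.702  1.188 -0.     1.251  1.321] F [-0.2 -0.4 -0.5] op 0.0008 g 0.0
```

View pics/e.png

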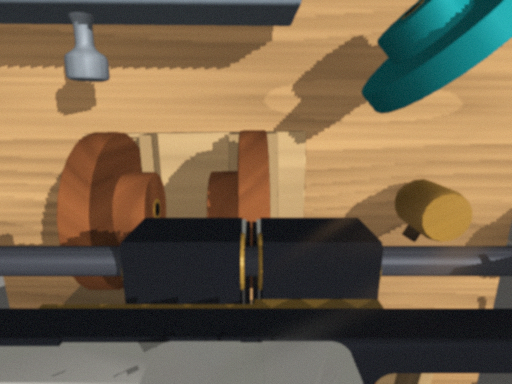

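Run:
```python
from fit import *
for n in ['scene','side','wrist']:
    im,P=cloud(n)
    m=(np.abs(P-np.array([.6715,-.0871,.15]))<[.03,.03,.055]).all(-1)
    m&=P[...,2]>.09
    dark=(im.max(-1)<200)
    for a in np.arange(.09,.205,.008):
        k=m&(P[...,2]>=a)&(P[...,2]<a+.008)
        if k.sum()>2: print(n,round(a,3),k.sum(),np.percentile(P[k],[5,50,95],axis=0).round(3).tolist(),np.median(im[k],0))
print(camera_params('wrist')['hand_eye'])
```

```text
scene 0.09 13 [[0.649, -0.081, 0.095], [0.668, -0.08, 0.097], [0.692, -0.062, 0.098]] [32. 48. 74.]
scene 0.098 25 [[0.649, -0.082, 0.099], [0.678, -0.08, 0.102], [0.7, -0.078, 0.106]] [30. 48. 72.]
scene 0.106 33 [[0.656, -0.093, 0.107], [0.684, -0.081, 0.11], [0.7, -0.079, 0.114]] [30. 47. 73.]
scene 0.114 55 [[0.66, -0.094, 0.114], [0.684, -0.083, 0.118], [0.697, -0.08, 0.122]] [ 59.  94. 144.]
scene 0.122 6 [[0.671, -0.094, 0.122], [0.684, -0.091, 0.123], [0.695, -0.082, 0.128]] [ 66.   97.5 139. ]
scene 0.13 10 [[0.682, -0.096, 0.131], [0.683, -0.088, 0.135], [0.684, -0.077, 0.137]] [101.5 116.5 118.5]
scene 0.138 17 [[0.673, -0.102, 0.14], [0.683, -0.084, 0.144], [0.685, -0.071, 0.145]] [110. 117. 114.]
scene 0.146 17 [[0.674, -0.1, 0.147], [0.683, -0.076, 0.15], [0.684, -0.07, 0.153]] [ 94. 102. 102.]
scene 0.154 11 [[0.672, -0.081, 0.155], [0.683, -0.075, 0.159], [0.685, -0.069, 0.161]] [ 93. 102. 101.]
scene 0.162 8 [[0.665, -0.072, 0.163], [0.676, -0.07, 0.166], [0.685, -0.068, 0.169]] [86.5 90.5 89. ]
side 0.09 17 [[0.646, -0.098, 0.095], [0.674, -0.096, 0.096], [0.699, -0
[... 1745 characters left out ...]
, 0.17]] [26. 32. 40.]
wrist 0.17 326 [[0.663, -0.089, 0.171], [0.669, -0.086, 0.174], [0.674, -0.084, 0.176]] [26. 29. 34.]
wrist 0.186 23 [[0.674, -0.089, 0.19], [0.677, -0.084, 0.191], [0.678, -0.084, 0.191]] [50. 54. 54.]
wrist 0.194 8 [[0.683, -0.089, 0.201], [0.684, -0.084, 0.201], [0.685, -0.084, 0.202]] [33.  39.  38.5]
wrist 0.202 17 [[0.682, -0.089, 0.202], [0.684, -0.084, 0.202], [0.701, -0.084, 0.204]] [33. 33. 37.]
[[ 5.10509277e-04 -9.68738306e-01 -2.48084327e-01  6.58578264e-02]
 [ 9.99999205e-01  2.08439336e-04  1.24387423e-03 -6.35582935e-04]
 [-1.15327808e-03 -2.48084765e-01  9.68737642e-01 -1.85764775e-01]
 [ 0.00000000e+00  0.00000000e+00  0.00000000e+00  1.00000000e+00]]
```

All three cameras put the real fingertips at z≈0.127, about 25 mm behind the reported TCP, which explains the miss. I'll open, go deeper while watching the force, and grasp again.

step_arm(steps=[{"x": -0.002,"y": 0.001,"z": 0.0,"rx": 0.0,"ry": 0.0,"rz": 0.0,"claw": 0.0},{"x": -0.002,"y": 0.001,"z": 0.0,"rx": 0.0,"ry": 0.0,"rz": 0.0,"claw": 0.0},{"x": -0.002,"y": 0.001,"z": 0.0,"rx": 0.0,"ry": 0.0,"rz": 0.0,"claw": 0.0},{"x": -0.002,"y": 0.001,"z": 0.0,"rx": 0.0,"ry": 0.0,"rz": 0.0,"claw": 0.0},{"x": -0.002,"y": 0.001,"z": 0.0,"rx": 0.0,"ry": 0.0,"rz": 0.0,"claw": 0.0},{"x": -0.002,"y": 0.001,"z": 0.01,"rx": 0.0,"ry": 0.0,"rz": 0.0,"claw": 0.0},{"x": -0.002,"y": 0.001,"z": 0.02,"rx": 0.0,"ry": 0.0,"rz": 0.0,"claw": 0.0},{"x": -0.002,"y": 0.001,"z": 0.03,"rx": 0.0,"ry": 0.0,"rz": 0.0,"claw": 0.0},{"x": -0.002,"y": 0.001,"z": 0.03,"rx": 0.0,"ry": 0.0,"rz": 0.0,"claw": 0.0}])

```text
time: 5.42
tool_pos: [0.6686, -0.0875, 0.0751]
tool_rot: [-3.141, 0.004, 0.007]
contact_force: [0.0, -0.1, -0.2]
opening: 0.0454
grip_force: 0.0
```

step_arm(steps=[{"x": 0.0,"y": 0.0,"z": 0.0,"rx": 0.0,"ry": 0.0,"rz": 0.0,"claw": -1.0},{"x": 0.0,"y": 0.0,"z": 0.0,"rx": 0.0,"ry": 0.0,"rz": 0.0,"claw": -1.0},{"x": 0.0,"y": 0.0,"z": 0.0,"rx": 0.0,"ry": 0.0,"rz": 0.0,"claw": -1.0},{"x": 0.0,"y": 0.0,"z": 0.0,"rx": 0.0,"ry": 0.0,"rz": 0.0,"claw": -1.0},{"x": 0.0,"y": 0.0,"z": 0.0,"rx": 0.0,"ry": 0.0,"rz": 0.0,"claw": -1.0},{"x": 0.0,"y": 0.0,"z": 0.0,"rx": 0.0,"ry": 0.0,"rz": 0.0,"claw": -1.0}])

```text
time: 5.92
tool_pos: [0.6702, -0.088, 0.0782]
tool_rot: [3.141, -0.001, 0.007]
contact_force: [0.3, -1.5, -0.1]
opening: 0.0177
grip_force: 40.0
```

Grip confirmed: opening 17.7 mm at 40 N. Now the placing waypoints.

```bash
cat >> h.py <<'E'
def tilt(th,side=-1,x=TX,yd=TD):
    z=np.array([0,0,-np.cos(th)])+side*np.sin(th)*yd
    return np.stack([x,np.cross(z,x),z],1)
def place(Cs,Cz,th,side=-1,d=.011):
    R=tilt(th,side);C=SF+Cs*TD;C[2]=Cz;p=C-d*R[:,2];print('tcp',p.round(4));go(p,R=R)
E
python3 - <<'E'
from h import *
st();go([.67,-.088,.20]);place(.195,.18,.3);place(.195,.13,np.pi/4)
E
```

```text
t5.92 p [ 0.6702 -0.088   0.0782] rot [ 3.141e+00 -1.000e-03  7.000e-03] q [-0.244  0.72   1.218 -0.     1.203  1.32 ] F [ 0.3 -1.5 -0.1] op 0.0177 g 40.0
xyz [-1.000e-04  1.000e-04 -1.624e-01] rxyz [0. 0. 0.] rows>=2.9
tcp [ 0.4853 -0.043   0.1905]
xyz [-0.246  -0.0617 -0.1499] rxyz [-0.381  -0.025   0.1598] rows>=5.3
tcp [ 0.4858 -0.0385  0.1378]
xyz [-0.2453 -0.0677 -0.0796] rxyz [-0.9982 -0.0641  0.1525] rows>=6.4
```

step_arm(steps=[{"x": 0.0,"y": 0.0,"z": -0.03,"rx": 0.0,"ry": 0.0,"rz": 0.0,"claw": -1.0},{"x": 0.0,"y": 0.0,"z": -0.08,"rx": 0.0,"ry": 0.0,"rz": 0.0,"claw": -1.0},{"x": 0.0,"y": 0.0,"z": -0.13,"rx": 0.0,"ry": 0.0,"rz": 0.0,"claw": -1.0},{"x": -0.04,"y": 0.0,"z": -0.15,"rx": 0.0,"ry": 0.0,"rz": 0.0,"claw": -1.0},{"x": -0.1,"y": -0.03,"z": -0.15,"rx": -0.1,"ry": 0.0,"rz": 0.05,"claw": -1.0},{"x": -0.15,"y": -0.06,"z": -0.15,"rx": -0.24,"ry": -0.01,"rz": 0.1,"claw": -1.0},{"x": -0.2,"y": -0.06,"z": -0.14,"rx": -0.38,"ry": -0.02,"rz": 0.15,"claw": -1.0},{"x": -0.245,"y": -0.068,"z": -0.13,"rx": -0.52,"ry": -0.03,"rz": 0.15,"claw": -1.0},{"x": -0.245,"y": -0.068,"z": -0.12,"rx": -0.66,"ry": -0.04,"rz": 0.15,"claw": -1.0},{"x": -0.245,"y": -0.068,"z": -0.1,"rx": -0.8,"ry": -0.05,"rz": 0.15,"claw": -1.0},{"x": -0.245,"y": -0.068,"z": -0.08,"rx": -0.94,"ry": -0.06,"rz": 0.15,"claw": -1.0},{"x": -0.245,"y": -0.068,"z": -0.08,"rx": -1.0,"ry": -0.064,"rz": 0.153,"claw": -1.0}])

```text
time: 6.92
tool_pos: [0.4842, -0.0366, 0.1344]
tool_rot: [2.35, 0.005, -0.117]
contact_force: [-0.2, -0.7, -3.3]
opening: 0.0177
grip_force: 40.0
```

step_arm(steps=[{"x": 0.0,"y": 0.0,"z": 0.0,"rx": 0.0,"ry": 0.0,"rz": 0.0,"claw": -1.0},{"x": 0.0,"y": 0.0,"z": 0.0,"rx": 0.0,"ry": 0.0,"rz": 0.0,"claw": -1.0},{"x": 0.0,"y": 0.0,"z": 0.0,"rx": 0.0,"ry": 0.0,"rz": 0.0,"claw": -1.0}])

```text
time: 7.17
tool_pos: [0.4864, -0.0383, 0.1384]
tool_rot: [2.357, -0.001, -0.12]
contact_force: [0.6, -0.4, -2.9]
opening: 0.0178
grip_force: 40.0
```

Run:
```python
from fit import *
st()
ims=[]
for n in ('scene','side'):
    im,P=cloud(n);ims.append(im)
    m=((P>[.40,-.13,.07])&(P<[.56,.1,.24])).all(-1)
    br=m&(im[...,2]>im[...,0].astype(int)*1.5)
    k=P[br];ks=(k-SF)@TD;kx=(k-SF)@TX
    print(n,len(k),'s',np.percentile(ks,[1,50,99]).round(3),'x',np.percentile(kx,[1,99]).round(3),'z',np.percentile(k[:,2],[1,50,99]).round(3))
cv2.imwrite('pics/f.png',np.hstack([cv2.resize(ims[0][80:230,180:340],(400,375)),cv2.resize(ims[1][140:300,170:330],(400,375))]))
place(.195,.08,np.pi/4);place(.195,.054,np.pi/4)
```

```text
t7.17 p [ 0.4864 -0.0383  0.1384] rot [ 2.357e+00 -1.000e-03 -1.200e-01] q [ 0.239  0.572  1.645 -0.747  1.34   2.267] F [ 0.6 -0.4 -2.9] op 0.0178 g 40.0
scene 406 s [0.156 0.219 0.321] x [-0.027  0.056] z [0.105 0.149 0.236]
side 1200 s [0.153 0.188 0.223] x [-0.052  0.051] z [0.103 0.138 0.172]
tcp [ 0.4858 -0.0385  0.0878]
xyz [-0.0009 -0.0484  0.0481] rxyz [-0.0011 -0.0003 -0.0036] rows>=1.2
tcp [ 0.4858 -0.0385  0.0618]
xyz [-0.001  -0.0728  0.0727] rxyz [-0.0011 -0.0003 -0.0036] rows>=1.9
```

View pics/f.png

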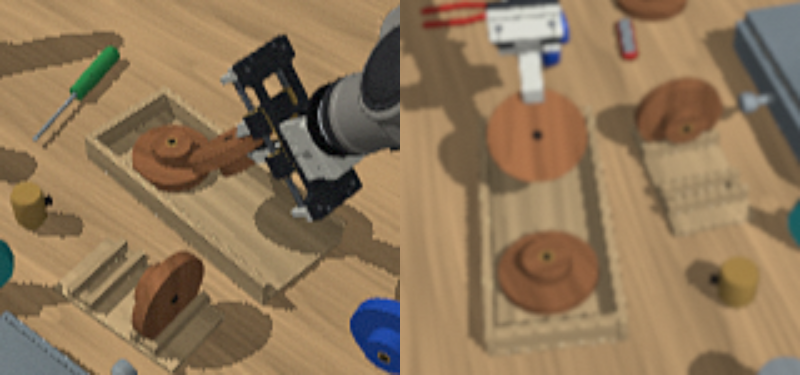

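The base is held crown down at 45°, centred over the tray (f.png, left at (230,150), right at (537,135)). Lowering.

step_arm(steps=[{"x": -0.001,"y": -0.03,"z": 0.03,"rx": 0.0,"ry": 0.0,"rz": 0.0,"claw": -1.0},{"x": -0.001,"y": -0.055,"z": 0.055,"rx": 0.0,"ry": 0.0,"rz": 0.0,"claw": -1.0},{"x": -0.001,"y": -0.066,"z": 0.066,"rx": 0.0,"ry": 0.0,"rz": 0.0,"claw": -1.0},{"x": -0.001,"y": -0.07,"z": 0.07,"rx": 0.0,"ry": 0.0,"rz": 0.0,"claw": -1.0},{"x": -0.001,"y": -0.072,"z": 0.072,"rx": 0.0,"ry": 0.0,"rz": 0.0,"claw": -1.0},{"x": -0.001,"y": -0.072,"z": 0.072,"rx": 0.0,"ry": 0.0,"rz": 0.0,"claw": -1.0},{"x": -0.001,"y": -0.072,"z": 0.072,"rx": 0.0,"ry": 0.0,"rz": 0.0,"claw": -1.0}])

```text
time: 7.85
tool_pos: [0.4859, -0.0382, 0.0627]
tool_rot: [2.356, -0.002, -0.12]
contact_force: [-0.8, -0.3, -2.2]
opening: 0.0178
grip_force: 40.0
```

step_arm(steps=[{"x": 0.0,"y": -0.002,"z": 0.002,"rx": 0.0,"ry": 0.0,"rz": 0.0,"claw": -1.0},{"x": 0.0,"y": -0.003,"z": 0.003,"rx": 0.0,"ry": 0.0,"rz": 0.0,"claw": -1.0},{"x": 0.0,"y": -0.003,"z": 0.003,"rx": 0.0,"ry": 0.0,"rz": 0.0,"claw": -1.0}])

```text
time: 8.1
tool_pos: [0.4861, -0.038, 0.0597]
tool_rot: [2.355, -0.002, -0.119]
contact_force: [0.3, 4.6, 4.6]
opening: 0.0176
grip_force: 40.0
```

step_arm(steps=[{"x": 0.0,"y": 0.001,"z": -0.001,"rx": 0.0,"ry": 0.0,"rz": 0.0,"claw": -0.3},{"x": 0.0,"y": 0.001,"z": -0.001,"rx": 0.0,"ry": 0.0,"rz": 0.0,"claw": -0.3},{"x": 0.0,"y": 0.001,"z": -0.01,"rx": 0.0,"ry": 0.0,"rz": 0.0,"claw": -0.3},{"x": 0.0,"y": 0.001,"z": -0.03,"rx": 0.0,"ry": 0.0,"rz": 0.0,"claw": -0.3},{"x": 0.0,"y": 0.001,"z": -0.06,"rx": 0.0,"ry": 0.0,"rz": 0.0,"claw": -0.3},{"x": 0.0,"y": 0.001,"z": -0.11,"rx": 0.0,"ry": 0.0,"rz": 0.0,"claw": -0.3},{"x": 0.0,"y": 0.001,"z": -0.15,"rx": 0.0,"ry": 0.0,"rz": 0.0,"claw": -0.3},{"x": 0.0,"y": 0.001,"z": -0.15,"rx": 0.0,"ry": 0.0,"rz": 0.0,"claw": -0.3}])

```text
time: 8.77
tool_pos: [0.4971, 0.0441, 0.1422]
tool_rot: [2.359, -0.007, -0.117]
contact_force: [0.4, -0.4, 0.7]
opening: 0.0323
grip_force: 0.0
```

```bash
cat > look.py <<'E'
from fit import *
st();ims=[]
for n in ('scene','side'):
    im,P=cloud(n);ims.append(im)
    S=(P-SF)@TD;X=(P-SF)@TX
    br=(np.abs(X)<.062)&(S>0)&(S<.35)&(P[...,2]>.012)&(P[...,2]<.12)&(im[...,2]>im[...,0].astype(int)*1.75)
    for a,b in ((.022,.032),(.033,.0415),(.0425,.056),(.056,.12)):
        k=br&(P[...,2]>a)&(P[...,2]<b)
        if k.sum()>3: print(n,a,k.sum(),'s',np.percentile(S[k],[2,50,98]).round(3),'x',np.percentile(X[k],[2,50,98]).round(3))
    t=br&(P[...,2]>.042)&(P[...,2]<.056)
    # flat top patches
    c,lab,stt,_=cv2.connectedComponentsWithStats(t.astype(np.uint8))
    for i in range(1,c):
        if stt[i,4]>15:
            k=lab==i;print('  patch',stt[i,4],'s',np.percentile(S[k],[1,99]).round(4),'x',np.percentile(X[k],[1,99]).round(4),'z',np.median(P[k][:,2]).round(4))
    cv2.imwrite(n+'_now.png',im)
import sys
if len(sys.argv)>1: cv2.imwrite(sys.argv[1],np.hstack([cv2.resize(ims[0][80:230,180:340],(400,375)),cv2.resize(ims[1][140:300,170:330],(400,375))]))
E
python3 look.py pics/g.png
```

```text
t8.77 p [0.4971 0.0441 0.1422] rot [ 2.359 -0.007 -0.117] q [ 0.372  0.63   1.514 -0.68   1.461  2.304] F [ 0.4 -0.4  0.7] op 0.0323 g 0.0
scene 0.022 416 s [0.032 0.096 0.134] x [-0.052  0.01   0.049]
scene 0.033 85 s [0.077 0.238 0.278] x [-0.027  0.024  0.056]
scene 0.0425 878 s [0.065 0.216 0.273] x [-0.046  0.003  0.053]
  patch 158 s [0.0561 0.1083] x [-0.0278  0.0238] z 0.0465
  patch 729 s [0.1724 0.2763] x [-0.0475  0.0559] z 0.0467
side 0.022 735 s [0.029 0.066 0.131] x [-0.055 -0.006  0.046]
side 0.033 111 s [0.055 0.171 0.206] x [-0.047 -0.     0.05 ]
side 0.0425 1089 s [0.059 0.204 0.269] x [-0.048 -0.002  0.048]
  patch 819 s [0.1704 0.2721] x [-0.051   0.0514] z 0.0485
  patch 274 s [0.0553 0.1071] x [-0.0293  0.0212] z 0.0484
```

View pics/g.png

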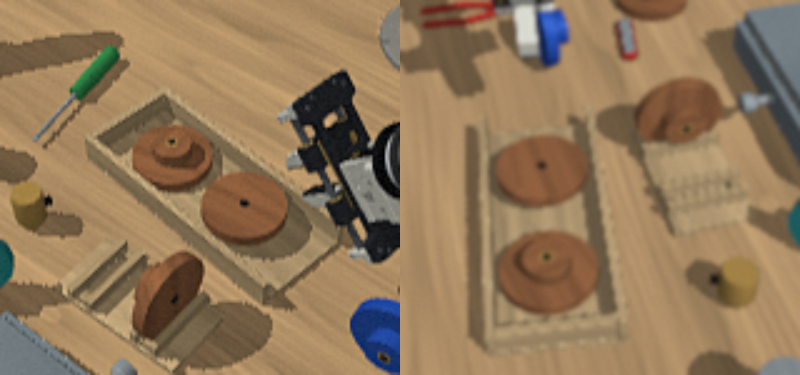

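base_2 is lying flat, crown down, at s≈223 mm (g.png, left at (243,205)). base_1 is at s≈82 mm. Now I'll push with shut fingers from the open end.

```bash
cat >> h.py <<'E'
def up(s,z,x=0):
    p=SF+s*TD+x*TX;p[2]=z;print('up',s,z,end=' ');go(p,R=tilt(0))
E
python3 -c "
from h import *
up(.32,.11);up(.32,.006)"
```

```text
up 0.32 0.11 xyz [ 0.0007 -0.0621 -0.0078] rxyz [ 1.0006e+00 -1.9000e-03  7.0000e-04] rows>=6.3
up 0.32 0.006 xyz [ 0.0005 -0.1602  0.0902] rxyz [ 1.0006e+00 -1.9000e-03  7.0000e-04] rows>=6.3
```

step_arm(steps=[{"x": 0.0,"y": -0.01,"z": -0.03,"rx": 0.15,"ry": 0.0,"rz": 0.0,"claw": -1.0},{"x": 0.0,"y": -0.03,"z": -0.02,"rx": 0.3,"ry": 0.0,"rz": 0.0,"claw": -1.0},{"x": 0.0,"y": -0.06,"z": -0.01,"rx": 0.46,"ry": 0.0,"rz": 0.0,"claw": -1.0},{"x": 0.0,"y": -0.062,"z": -0.008,"rx": 0.62,"ry": 0.0,"rz": 0.0,"claw": -1.0},{"x": 0.0,"y": -0.062,"z": -0.008,"rx": 0.77,"ry": 0.0,"rz": 0.0,"claw": -1.0},{"x": 0.0,"y": -0.062,"z": -0.008,"rx": 0.92,"ry": 0.0,"rz": 0.0,"claw": -1.0},{"x": 0.0,"y": -0.062,"z": -0.008,"rx": 1.0,"ry": 0.0,"rz": 0.0,"claw": -1.0},{"x": 0.0,"y": -0.1,"z": 0.03,"rx": 1.0,"ry": 0.0,"rz": 0.0,"claw": -1.0},{"x": 0.0,"y": -0.135,"z": 0.065,"rx": 1.0,"ry": 0.0,"rz": 0.0,"claw": -1.0},{"x": 0.0,"y": -0.157,"z": 0.087,"rx": 1.0,"ry": 0.0,"rz": 0.0,"claw": -1.0},{"x": 0.0,"y": -0.157,"z": 0.087,"rx": 1.0,"ry": 0.0,"rz": 0.0,"claw": -1.0},{"x": 0.0,"y": -0.157,"z": 0.087,"rx": 1.0,"ry": 0.0,"rz": 0.0,"claw": -1.0}])

```text
time: 9.87
tool_pos: [0.4971, 0.0763, 0.0075]
tool_rot: [3.14, 0.005, -0.121]
contact_force: [-0.7, 0.3, 0.5]
opening: 0.0004
grip_force: 0.0
```

Run:
```python
from h import *
st();up(.24,.006);up(.21,.006);up(.205,.006)
t=robot.observe()['tool_pos'];print('s',(t-SF)@TD)
for n in ['scene','side']:
    im,P=cloud(n);S=(P-SF)@TD;X=(P-SF)@TX
    for a in np.arange(.012,.08,.008):
        k=(np.abs(X)<.03)&(S>.285)&(S<.36)&(P[...,2]>a)&(P[...,2]<a+.008)
        if k.sum()>2: print(n,a.round(3),k.sum(),np.percentile(S[k],[3,97]).round(3),np.percentile(X[k],[3,97]).round(3),np.median(im[k],0))
```

```text
t9.87 p [0.4971 0.0763 0.0075] rot [ 3.14   0.005 -0.121] q [ 1.000e-03  5.490e-01  1.809e+00 -2.000e-03  7.890e-01  1.694e+00] F [-0.7  0.3  0.5] op 0.0004 g 0.0
up 0.24 0.006 xyz [0.0035 0.1042 0.0022] rxyz [ 0.0025  0.0066 -0.002 ] rows>=1.9
up 0.21 0.006 xyz [0.0035 0.1442 0.0022] rxyz [ 0.0025  0.0066 -0.002 ] rows>=2.6
up 0.205 0.006 xyz [0.0035 0.1509 0.0023] rxyz [ 0.0025  0.0066 -0.002 ] rows>=2.7
s 0.31818412006106583
scene 0.036 10 [0.308 0.328] [0.008 0.011] [108. 125. 126.]
scene 0.044 15 [0.304 0.335] [-0.007  0.012] [106. 124. 125.]
scene 0.052 21 [0.302 0.336] [0.002 0.012] [117. 128. 129.]
scene 0.06 14 [0.305 0.337] [-0.007  0.012] [92.5 98.5 98.5]
scene 0.068 3 [0.335 0.336] [0.004 0.011] [ 95. 100. 100.]
side 0.012 11 [0.313 0.324] [-0.029  0.021] [118. 146. 166.]
```

step_arm(steps=[{"x": 0.003,"y": 0.015,"z": 0.002,"rx": 0.0,"ry": 0.0,"rz": 0.0,"claw": -1.0},{"x": 0.003,"y": 0.025,"z": 0.002,"rx": 0.0,"ry": 0.0,"rz": 0.0,"claw": -1.0},{"x": 0.003,"y": 0.034,"z": 0.002,"rx": 0.0,"ry": 0.0,"rz": 0.0,"claw": -1.0},{"x": 0.003,"y": 0.043,"z": 0.002,"rx": 0.0,"ry": 0.0,"rz": 0.0,"claw": -1.0},{"x": 0.003,"y": 0.052,"z": 0.002,"rx": 0.0,"ry": 0.0,"rz": 0.0,"claw": -1.0},{"x": 0.003,"y": 0.061,"z": 0.002,"rx": 0.0,"ry": 0.0,"rz": 0.0,"claw": -1.0},{"x": 0.003,"y": 0.07,"z": 0.002,"rx": 0.0,"ry": 0.0,"rz": 0.0,"claw": -1.0},{"x": 0.003,"y": 0.079,"z": 0.002,"rx": 0.0,"ry": 0.0,"rz": 0.0,"claw": -1.0},{"x": 0.003,"y": 0.088,"z": 0.002,"rx": 0.0,"ry": 0.0,"rz": 0.0,"claw": -1.0},{"x": 0.003,"y": 0.096,"z": 0.002,"rx": 0.0,"ry": 0.0,"rz": 0.0,"claw": -1.0},{"x": 0.003,"y": 0.104,"z": 0.002,"rx": 0.0,"ry": 0.0,"rz": 0.0,"claw": -1.0},{"x": 0.003,"y": 0.104,"z": 0.002,"rx": 0.0,"ry": 0.0,"rz": 0.0,"claw": -1.0}])

```text
time: 10.97
tool_pos: [0.492, -0.0017, 0.0077]
tool_rot: [3.14, -0.0, -0.12]
contact_force: [-0.0, 1.4, 5.0]
opening: 0.0
grip_force: 2.3
```

```bash
python3 look.py; python3 -c "
from h import *
up(.215,.006);up(.207,.006)"
```

```text
t10.97 p [ 0.492  -0.0017  0.0077] rot [ 3.14 -0.   -0.12] q [-0.158  0.532  1.845 -0.002  0.765  1.534] F [-0.   1.4  5. ] op 0.0 g 2.3
scene 0.022 235 s [0.03  0.073 0.204] x [-0.042  0.028  0.051]
scene 0.033 65 s [0.079 0.174 0.224] x [-0.002  0.025  0.057]
scene 0.0425 527 s [0.061 0.153 0.217] x [-0.025  0.017  0.055]
scene 0.056 22 s [0.16  0.229 0.272] x [0.014 0.036 0.041]
  patch 129 s [0.0562 0.1058] x [-0.0241  0.0249] z 0.0463
  patch 20 s [0.1277 0.1575] x [-0.0284 -0.0204] z 0.0469
  patch 386 s [0.1203 0.222 ] x [-0.0064  0.0568] z 0.0466
side 0.022 695 s [0.029 0.064 0.123] x [-0.055 -0.007  0.046]
side 0.033 92 s [0.055 0.12  0.153] x [-0.05  -0.004  0.048]
side 0.0425 1019 s [0.059 0.145 0.196] x [-0.048 -0.002  0.048]
side 0.056 4 s [0.211 0.212 0.213] x [-0.029 -0.013  0.032]
  patch 746 s [0.1173 0.1971] x [-0.0511  0.0514] z 0.0486
  patch 280 s [0.0554 0.1072] x [-0.0293  0.0212] z 0.0484
up 0.215 0.006 xyz [-0.0022  0.034   0.0021] rxyz [ 0.0019  0.     -0.0008] rows>=0.6
up 0.207 0.006 xyz [-0.0021  0.0447  0.0021] rxyz [ 0.0019  0.     -0.0008] rows>=0.8
```

step_arm(steps=[{"x": -0.001,"y": 0.0,"z": -0.003,"rx": 0.0,"ry": 0.0,"rz": 0.0,"claw": -1.0},{"x": -0.002,"y": 0.006,"z": -0.003,"rx": 0.0,"ry": 0.0,"rz": 0.0,"claw": -1.0},{"x": -0.002,"y": 0.012,"z": -0.003,"rx": 0.0,"ry": 0.0,"rz": 0.0,"claw": -1.0},{"x": -0.002,"y": 0.018,"z": -0.003,"rx": 0.0,"ry": 0.0,"rz": 0.0,"claw": -1.0},{"x": -0.002,"y": 0.024,"z": -0.003,"rx": 0.0,"ry": 0.0,"rz": 0.0,"claw": -1.0},{"x": -0.002,"y": 0.03,"z": -0.003,"rx": 0.0,"ry": 0.0,"rz": 0.0,"claw": -1.0},{"x": -0.002,"y": 0.035,"z": -0.003,"rx": 0.0,"ry": 0.0,"rz": 0.0,"claw": -1.0},{"x": -0.002,"y": 0.038,"z": -0.003,"rx": 0.0,"ry": 0.0,"rz": 0.0,"claw": -1.0},{"x": -0.002,"y": 0.038,"z": -0.003,"rx": 0.0,"ry": 0.0,"rz": 0.0,"claw": -1.0}])

```text
time: 11.82
tool_pos: [0.4868, -0.0294, 0.0096]
tool_rot: [3.14, 0.001, -0.12]
contact_force: [0.4, 0.4, 0.2]
opening: 0.0004
grip_force: 0.4
```

```bash
python3 look.py; python3 -c "
from h import *
go([.60,.02,.22],[np.pi,0,.01]);go([.6675,.0106,.14],[np.pi,0,.01]);print((robot.observe()['tool_pos']-SF)@TD)"
```

```text
t11.82 p [ 0.4868 -0.0294  0.0096] rot [ 3.14e+00  1.00e-03 -1.20e-01] q [-0.217  0.523  1.854 -0.002  0.765  1.476] F [0.4 0.4 0.2] op 0.0004 g 0.4
scene 0.022 206 s [0.01  0.049 0.099] x [-0.039  0.029  0.051]
scene 0.033 63 s [0.053 0.166 0.197] x [0.01  0.034 0.057]
scene 0.0425 516 s [0.043 0.128 0.192] x [-0.027  0.017  0.053]
scene 0.056 13 s [0.132 0.188 0.242] x [0.024 0.032 0.037]
  patch 505 s [0.0403 0.195 ] x [-0.0139  0.0554] z 0.0467
  patch 16 s [0.0975 0.1244] x [-0.0351 -0.024 ] z 0.0461
side 0.022 683 s [0.013 0.045 0.099] x [-0.056 -0.006  0.046]
side 0.033 87 s [0.036 0.093 0.125] x [-0.05  -0.002  0.048]
side 0.0425 1049 s [0.039 0.118 0.167] x [-0.049 -0.002  0.049]
  patch 1047 s [0.0382 0.1684] x [-0.0511  0.0511] z 0.0484
xyz [ 0.1418 -0.0826 -0.2807] rxyz [ 0.002   0.0007 -0.1653] rows>=5.8
xyz [ 0.2327 -0.0811 -0.174 ] rxyz [ 0.002   0.0007 -0.1653] rows>=5.4
0.21224453524507333
```

step_arm(steps=[{"x": 0.0,"y": -0.02,"z": -0.01,"rx": 0.0,"ry": 0.0,"rz": 0.0,"claw": -1.0},{"x": 0.0,"y": -0.03,"z": -0.06,"rx": 0.0,"ry": 0.0,"rz": 0.0,"claw": -1.0},{"x": 0.03,"y": -0.05,"z": -0.11,"rx": 0.0,"ry": 0.0,"rz": 0.0,"claw": 0.0},{"x": 0.06,"y": -0.07,"z": -0.16,"rx": 0.0,"ry": 0.0,"rz": 0.0,"claw": 0.0},{"x": 0.1,"y": -0.08,"z": -0.2,"rx": 0.0,"ry": 0.0,"rz": -0.05,"claw": 0.0},{"x": 0.15,"y": -0.081,"z": -0.21,"rx": 0.0,"ry": 0.0,"rz": -0.1,"claw": 0.0},{"x": 0.2,"y": -0.081,"z": -0.2,"rx": 0.0,"ry": 0.0,"rz": -0.165,"claw": 0.0},{"x": 0.233,"y": -0.081,"z": -0.18,"rx": 0.0,"ry": 0.0,"rz": -0.165,"claw": 0.0},{"x": 0.233,"y": -0.081,"z": -0.174,"rx": 0.0,"ry": 0.0,"rz": -0.165,"claw": 0.0},{"x": 0.233,"y": -0.081,"z": -0.174,"rx": 0.0,"ry": 0.0,"rz": -0.165,"claw": 0.0},{"x": 0.233,"y": -0.081,"z": -0.174,"rx": 0.0,"ry": 0.0,"rz": -0.165,"claw": 0.0}])

```text
time: 12.83
tool_pos: [0.6667, 0.0109, 0.1393]
tool_rot: [3.14, 0.003, 0.01]
contact_force: [0.4, -0.1, 1.2]
opening: 0.0453
grip_force: 0.0
```

Run:
```python
from fit import *
st()
im,P=cloud('scene');A=rects([P]);b=sel(A,[.6,-.035,.09],[.74,.06,.13]);b3=b[b[:,2]>.112]
print(np.percentile(b3,[3,50,97],axis=0).round(4).tolist())
go([.6675,.0106,.077],[np.pi,0,.01])
```

```text
t12.83 p [0.6667 0.0109 0.1393] rot [3.14e+00 3.00e-03 1.00e-02] q [-9.800e-02  6.530e-01  1.171e+00 -1.000e-03  1.320e+00  1.464e+00] F [ 0.4 -0.1  1.2] op 0.0453 g 0.0
[[0.6479, 0.0019, 0.1128], [0.6756, 0.0117, 0.1189], [0.6985, 0.0195, 0.1229]]
xyz [0.0008 0.0004 0.0845] rxyz [0.0015 0.0015 0.0001] rows>=1.5
```

step_arm(steps=[{"x": 0.001,"y": 0.0,"z": 0.04,"rx": 0.0,"ry": 0.0,"rz": 0.0,"claw": 0.0},{"x": 0.001,"y": 0.0,"z": 0.07,"rx": 0.0,"ry": 0.0,"rz": 0.0,"claw": 0.0},{"x": 0.001,"y": 0.0,"z": 0.083,"rx": 0.0,"ry": 0.0,"rz": 0.0,"claw": 0.0},{"x": 0.001,"y": 0.0,"z": 0.083,"rx": 0.0,"ry": 0.0,"rz": 0.0,"claw": 0.0},{"x": 0.001,"y": 0.0,"z": 0.083,"rx": 0.0,"ry": 0.0,"rz": 0.0,"claw": -1.0},{"x": 0.001,"y": 0.0,"z": 0.083,"rx": 0.0,"ry": 0.0,"rz": 0.0,"claw": -1.0},{"x": 0.001,"y": 0.0,"z": 0.083,"rx": 0.0,"ry": 0.0,"rz": 0.0,"claw": -1.0},{"x": 0.001,"y": 0.0,"z": 0.083,"rx": 0.0,"ry": 0.0,"rz": 0.0,"claw": -1.0},{"x": 0.001,"y": 0.0,"z": 0.083,"rx": 0.0,"ry": 0.0,"rz": 0.0,"claw": -1.0},{"x": 0.001,"y": 0.0,"z": 0.083,"rx": 0.0,"ry": 0.0,"rz": 0.0,"claw": -1.0},{"x": 0.001,"y": 0.0,"z": 0.083,"rx": 0.0,"ry": 0.0,"rz": 0.0,"claw": -1.0}])

```text
time: 13.8
tool_pos: [0.6691, 0.0108, 0.0789]
tool_rot: [3.14, -0.001, 0.01]
contact_force: [-0.2, 0.6, 5.1]
opening: 0.0179
grip_force: 40.0
```

Run:
```python
from h import *
st();place(.250,.13,np.pi/4,d=.012);place(.250,.054,np.pi/4,d=.012)
```

```text
t13.80 p [0.6691 0.0108 0.0789] rot [ 3.14e+00 -1.00e-03  1.00e-02] q [-9.800e-02  7.070e-01  1.242e+00 -1.000e-03  1.191e+00  1.464e+00] F [-0.2  0.6  5.1] op 0.0179 g 40.0
tcp [0.4925 0.0168 0.1385]
xyz [-0.2353 -0.0102 -0.0798] rxyz [-0.9971 -0.0664  0.1553] rows>=6.4
tcp [0.4925 0.0168 0.0625]
xyz [-0.2355 -0.0103  0.0215] rxyz [-0.9971 -0.0664  0.1553] rows>=6.4
```

step_arm(steps=[{"x": 0.0,"y": 0.0,"z": -0.03,"rx": 0.0,"ry": 0.0,"rz": 0.0,"claw": -1.0},{"x": 0.0,"y": 0.0,"z": -0.08,"rx": 0.0,"ry": 0.0,"rz": 0.0,"claw": -1.0},{"x": 0.0,"y": 0.0,"z": -0.13,"rx": 0.0,"ry": 0.0,"rz": 0.0,"claw": -1.0},{"x": -0.04,"y": 0.0,"z": -0.16,"rx": 0.0,"ry": 0.0,"rz": 0.0,"claw": -1.0},{"x": -0.09,"y": 0.0,"z": -0.16,"rx": -0.1,"ry": 0.0,"rz": 0.05,"claw": -1.0},{"x": -0.14,"y": -0.01,"z": -0.16,"rx": -0.24,"ry": -0.01,"rz": 0.1,"claw": -1.0},{"x": -0.19,"y": -0.01,"z": -0.15,"rx": -0.38,"ry": -0.02,"rz": 0.15,"claw": -1.0},{"x": -0.235,"y": -0.01,"z": -0.14,"rx": -0.52,"ry": -0.03,"rz": 0.155,"claw": -1.0},{"x": -0.235,"y": -0.01,"z": -0.12,"rx": -0.66,"ry": -0.04,"rz": 0.155,"claw": -1.0},{"x": -0.235,"y": -0.01,"z": -0.1,"rx": -0.8,"ry": -0.05,"rz": 0.155,"claw": -1.0},{"x": -0.235,"y": -0.01,"z": -0.08,"rx": -0.94,"ry": -0.06,"rz": 0.155,"claw": -1.0},{"x": -0.235,"y": -0.01,"z": -0.08,"rx": -0.997,"ry": -0.066,"rz": 0.155,"claw": -1.0}])

```text
time: 14.8
tool_pos: [0.4902, 0.018, 0.1337]
tool_rot: [2.35, 0.008, -0.116]
contact_force: [-1.4, -0.3, -3.2]
opening: 0.0177
grip_force: 40.0
```

step_arm(steps=[{"x": 0.0,"y": 0.0,"z": 0.0,"rx": 0.0,"ry": 0.0,"rz": 0.0,"claw": -1.0},{"x": 0.0,"y": 0.0,"z": 0.0,"rx": 0.0,"ry": 0.0,"rz": 0.0,"claw": -1.0},{"x": 0.0,"y": 0.0,"z": 0.0,"rx": 0.0,"ry": 0.0,"rz": 0.0,"claw": -1.0}])

```text
time: 15.05
tool_pos: [0.4926, 0.0164, 0.1384]
tool_rot: [2.358, 0.0, -0.119]
contact_force: [0.4, -0.4, -2.5]
opening: 0.0178
grip_force: 40.0
```

Run:
```python
from h import *
st();place(.250,.08,np.pi/4,d=.012);place(.250,.054,np.pi/4,d=.012)
im,P=cloud('side');S=(P-SF)@TD;X=(P-SF)@TX
k=(np.abs(X)<.08)&(S>.15)&(S<.35)&(P[...,2]>.07)&(im[...,2]>im[...,0].astype(int)*1.5)
print(np.percentile(X[k],[1,99]),np.percentile(S[k],[1,99]),np.percentile(P[k][:,2],[1,99]))
```

```text
t15.05 p [0.4926 0.0164 0.1384] rot [ 2.358  0.    -0.119] q [ 0.328  0.613  1.561 -0.699  1.42   2.292] F [ 0.4 -0.4 -2.5] op 0.0178 g 40.0
tcp [0.4925 0.0168 0.0885]
xyz [-0.0003 -0.0472  0.0469] rxyz [-0.0028  0.0006  0.0002] rows>=1.2
tcp [0.4925 0.0168 0.0625]
xyz [-0.0003 -0.0717  0.0714] rxyz [-0.0028  0.0006  0.0002] rows>=1.8
[-0.05271785  0.05001141] [0.20825205 0.28374014] [0.10142525 0.20735785]
```

step_arm(steps=[{"x": 0.0,"y": -0.03,"z": 0.03,"rx": 0.0,"ry": 0.0,"rz": 0.0,"claw": -1.0},{"x": 0.0,"y": -0.055,"z": 0.055,"rx": 0.0,"ry": 0.0,"rz": 0.0,"claw": -1.0},{"x": 0.0,"y": -0.066,"z": 0.066,"rx": 0.0,"ry": 0.0,"rz": 0.0,"claw": -1.0},{"x": 0.0,"y": -0.071,"z": 0.071,"rx": 0.0,"ry": 0.0,"rz": 0.0,"claw": -1.0},{"x": 0.0,"y": -0.073,"z": 0.073,"rx": 0.0,"ry": 0.0,"rz": 0.0,"claw": -1.0},{"x": 0.0,"y": -0.074,"z": 0.074,"rx": 0.0,"ry": 0.0,"rz": 0.0,"claw": -1.0},{"x": 0.0,"y": -0.074,"z": 0.074,"rx": 0.0,"ry": 0.0,"rz": 0.0,"claw": -1.0}])

```text
time: 15.68
tool_pos: [0.4925, 0.0163, 0.061]
tool_rot: [2.356, 0.0, -0.12]
contact_force: [-1.5, -1.1, 1.9]
opening: 0.0174
grip_force: 40.0
```

step_arm(steps=[{"x": 0.0,"y": 0.0,"z": 0.0,"rx": 0.0,"ry": 0.0,"rz": 0.0,"claw": -0.3},{"x": 0.0,"y": 0.0,"z": 0.0,"rx": 0.0,"ry": 0.0,"rz": 0.0,"claw": -0.3},{"x": 0.0,"y": 0.0,"z": -0.01,"rx": 0.0,"ry": 0.0,"rz": 0.0,"claw": -0.3},{"x": 0.0,"y": 0.0,"z": -0.03,"rx": 0.0,"ry": 0.0,"rz": 0.0,"claw": -0.3},{"x": 0.0,"y": 0.0,"z": -0.06,"rx": 0.0,"ry": 0.0,"rz": 0.0,"claw": -0.3},{"x": 0.0,"y": 0.0,"z": -0.09,"rx": 0.0,"ry": 0.0,"rz": 0.0,"claw": -0.3},{"x": 0.0,"y": 0.02,"z": -0.11,"rx": 0.0,"ry": 0.0,"rz": 0.0,"claw": -0.3},{"x": 0.0,"y": 0.06,"z": -0.15,"rx": 0.0,"ry": 0.0,"rz": 0.0,"claw": -0.3},{"x": 0.0,"y": 0.06,"z": -0.15,"rx": 0.0,"ry": 0.0,"rz": 0.0,"claw": -0.3}])

```text
time: 16.43
tool_pos: [0.5007, 0.0654, 0.1777]
tool_rot: [2.36, -0.009, -0.118]
contact_force: [1.5, -0.2, 0.7]
opening: 0.0321
grip_force: 0.0
```

```bash
python3 look.py pics/i.png; python3 -c "
from h import *
up(.36,.14);up(.36,.0)"
```

```text
t16.43 p [0.5007 0.0654 0.1777] rot [ 2.36  -0.009 -0.118] q [ 0.402  0.609  1.438 -0.662  1.552  2.267] F [ 1.5 -0.2  0.7] op 0.0321 g 0.0
scene 0.022 786 s [0.015 0.25  0.324] x [-0.052  0.016  0.05 ]
scene 0.033 101 s [0.057 0.186 0.299] x [-0.02   0.023  0.057]
scene 0.0425 1002 s [0.047 0.149 0.291] x [-0.044  0.003  0.052]
  patch 826 s [0.0415 0.1966] x [-0.0477  0.0551] z 0.0467
  patch 189 s [0.2488 0.2977] x [-0.0252  0.0258] z 0.0464
side 0.022 1179 s [0.014 0.083 0.317] x [-0.055 -0.005  0.047]
side 0.033 116 s [0.036 0.101 0.268] x [-0.047  0.001  0.047]
side 0.0425 1439 s [0.041 0.136 0.286] x [-0.048 -0.002  0.047]
  patch 198 s [0.2466 0.298 ] x [-0.0279  0.0222] z 0.0487
  patch 1247 s [0.038  0.1948] x [-0.051   0.0506] z 0.0483
up 0.36 0.14 xyz [-0.0009 -0.0809 -0.0189] rxyz [ 9.967e-01 -3.700e-03 -3.000e-04] rows>=6.3
up 0.36 0.0 xyz [-0.0014 -0.2126  0.1134] rxyz [ 9.967e-01 -3.700e-03 -3.000e-04] rows>=6.3
```

View pics/i.png

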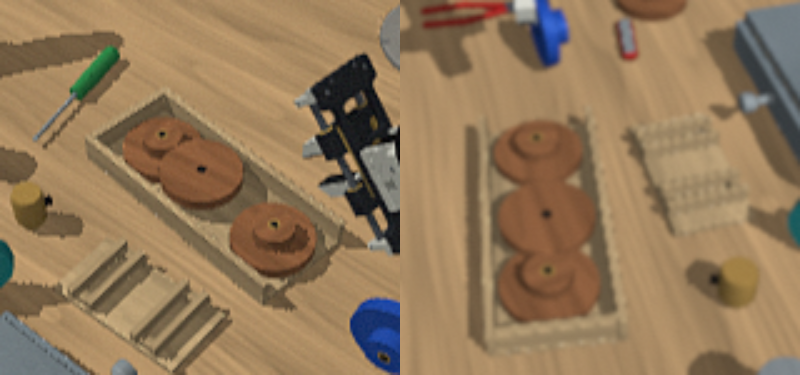

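All three bases lie flat in the right order (i.e., base_3 crown up at s≈273 mm, left crop (272,235)). Now I'll close the row by pushing on base_3's crown.

```bash
python3 -c "
from h import *
up(.335,.10);up(.335,.012)"
```

```text
up 0.335 0.1 xyz [-0.0011 -0.0949  0.0424] rxyz [ 9.967e-01 -3.700e-03 -3.000e-04] rows>=6.3
up 0.335 0.012 xyz [-0.0014 -0.1776  0.1256] rxyz [ 9.967e-01 -3.700e-03 -3.000e-04] rows>=6.3
```

step_arm(steps=[{"x": 0.0,"y": 0.0,"z": -0.02,"rx": 0.15,"ry": 0.0,"rz": 0.0,"claw": -1.0},{"x": 0.0,"y": -0.03,"z": -0.02,"rx": 0.3,"ry": 0.0,"rz": 0.0,"claw": -1.0},{"x": 0.0,"y": -0.06,"z": 0.0,"rx": 0.46,"ry": 0.0,"rz": 0.0,"claw": -1.0},{"x": 0.0,"y": -0.09,"z": 0.035,"rx": 0.62,"ry": 0.0,"rz": 0.0,"claw": -1.0},{"x": 0.0,"y": -0.094,"z": 0.042,"rx": 0.77,"ry": 0.0,"rz": 0.0,"claw": -1.0},{"x": -0.001,"y": -0.094,"z": 0.042,"rx": 0.92,"ry": 0.0,"rz": 0.0,"claw": -1.0},{"x": -0.001,"y": -0.095,"z": 0.042,"rx": 0.997,"ry": -0.004,"rz": 0.0,"claw": -1.0},{"x": -0.001,"y": -0.13,"z": 0.077,"rx": 0.997,"ry": -0.004,"rz": 0.0,"claw": -1.0},{"x": -0.001,"y": -0.16,"z": 0.107,"rx": 0.997,"ry": -0.004,"rz": 0.0,"claw": -1.0},{"x": -0.001,"y": -0.17,"z": 0.118,"rx": 0.997,"ry": -0.004,"rz": 0.0,"claw": -1.0},{"x": -0.001,"y": -0.175,"z": 0.123,"rx": 0.997,"ry": -0.004,"rz": 0.0,"claw": -1.0},{"x": -0.001,"y": -0.175,"z": 0.123,"rx": 0.997,"ry": -0.004,"rz": 0.0,"claw": -1.0}])

```text
time: 17.53
tool_pos: [0.4989, 0.0915, 0.0111]
tool_rot: [3.139, 0.008, -0.12]
contact_force: [-0.9, -0.8, -0.6]
opening: 0.0005
grip_force: 0.0
```

```bash
python3 -c "
from h import *
st();up(.30,.012);up(.268,.012);up(.26,.012)"
```

```text
t17.53 p [0.4989 0.0915 0.0111] rot [ 3.139  0.008 -0.12 ] q [ 0.031  0.55   1.792 -0.002  0.809  1.724] F [-0.9 -0.8 -0.6] op 0.0005 g 0.0
up 0.3 0.012 xyz [ 0.0034  0.0445 -0.0011] rxyz [ 0.0037  0.0106 -0.0014] rows>=0.8
up 0.268 0.012 xyz [ 0.0034  0.0872 -0.001 ] rxyz [ 0.0037  0.0106 -0.0014] rows>=1.6
up 0.26 0.012 xyz [ 0.0035  0.0979 -0.001 ] rxyz [ 0.0037  0.0106 -0.0014] rows>=1.8
```

Push to s=0.272, stopping just short of the stop.

step_arm(steps=[{"x": 0.003,"y": 0.01,"z": 0.0,"rx": 0.0,"ry": 0.0,"rz": 0.0,"claw": -1.0},{"x": 0.003,"y": 0.018,"z": 0.0,"rx": 0.0,"ry": 0.0,"rz": 0.0,"claw": -1.0},{"x": 0.003,"y": 0.026,"z": 0.0,"rx": 0.0,"ry": 0.0,"rz": 0.0,"claw": -1.0},{"x": 0.003,"y": 0.034,"z": 0.0,"rx": 0.0,"ry": 0.0,"rz": 0.0,"claw": -1.0},{"x": 0.003,"y": 0.042,"z": 0.0,"rx": 0.0,"ry": 0.0,"rz": 0.0,"claw": -1.0},{"x": 0.003,"y": 0.05,"z": 0.0,"rx": 0.0,"ry": 0.0,"rz": 0.0,"claw": -1.0},{"x": 0.003,"y": 0.058,"z": 0.0,"rx": 0.0,"ry": 0.0,"rz": 0.0,"claw": -1.0},{"x": 0.003,"y": 0.065,"z": 0.0,"rx": 0.0,"ry": 0.0,"rz": 0.0,"claw": -1.0},{"x": 0.003,"y": 0.072,"z": 0.0,"rx": 0.0,"ry": 0.0,"rz": 0.0,"claw": -1.0},{"x": 0.003,"y": 0.078,"z": 0.0,"rx": 0.0,"ry": 0.0,"rz": 0.0,"claw": -1.0},{"x": 0.003,"y": 0.082,"z": 0.0,"rx": 0.0,"ry": 0.0,"rz": 0.0,"claw": -1.0},{"x": 0.003,"y": 0.082,"z": 0.0,"rx": 0.0,"ry": 0.0,"rz": 0.0,"claw": -1.0}])

```text
time: 18.53
tool_pos: [0.4952, 0.0295, 0.0131]
tool_rot: [3.139, 0.004, -0.121]
contact_force: [-0.0, 1.8, 4.6]
opening: 0.0003
grip_force: 2.3
```

```bash
python3 look.py; python3 -c "
from h import *
up(.265,.012);print((robot.observe()['tool_pos']-SF)@TD)"
```

```text
t18.53 p [0.4952 0.0295 0.0131] rot [ 3.139  0.004 -0.121] q [-0.093  0.53   1.825 -0.003  0.791  1.6  ] F [-0.   1.8  4.6] op 0.0003 g 2.3
scene 0.022 573 s [0.014 0.202 0.287] x [-0.051  0.025  0.051]
scene 0.033 90 s [0.062 0.182 0.258] x [-0.005  0.025  0.057]
scene 0.0425 729 s [0.045 0.138 0.246] x [-0.028  0.011  0.052]
scene 0.056 12 s [0.192 0.249 0.325] x [0.028 0.034 0.04 ]
  patch 628 s [0.04   0.1952] x [-0.0266  0.0554] z 0.0466
  patch 22 s [0.1542 0.189 ] x [-0.0325 -0.0237] z 0.0473
  patch 84 s [0.212 0.255] x [-0.0006  0.0257] z 0.0468
side 0.022 927 s [0.014 0.061 0.253] x [-0.056 -0.008  0.047]
side 0.033 119 s [0.035 0.099 0.232] x [-0.048 -0.004  0.047]
side 0.0425 1356 s [0.041 0.132 0.228] x [-0.048 -0.002  0.047]
  patch 113 s [0.2097 0.2351] x [-0.0272  0.0206] z 0.0484
  patch 1249 s [0.0388 0.1941] x [-0.0509  0.0501] z 0.0485
up 0.265 0.012 xyz [-0.0016  0.0088  0.0014] rxyz [ 0.0036  0.0053 -0.0011] rows>=0.2
0.2716297614000911
```

step_arm(steps=[{"x": -0.001,"y": 0.004,"z": 0.0,"rx": 0.0,"ry": 0.0,"rz": 0.0,"claw": -1.0},{"x": -0.001,"y": 0.008,"z": 0.0,"rx": 0.0,"ry": 0.0,"rz": 0.0,"claw": -1.0},{"x": -0.001,"y": 0.012,"z": 0.0,"rx": 0.0,"ry": 0.0,"rz": 0.0,"claw": -1.0},{"x": -0.001,"y": 0.015,"z": 0.0,"rx": 0.0,"ry": 0.0,"rz": 0.0,"claw": -1.0},{"x": -0.001,"y": 0.017,"z": 0.0,"rx": 0.0,"ry": 0.0,"rz": 0.0,"claw": -1.0},{"x": -0.001,"y": 0.017,"z": 0.0,"rx": 0.0,"ry": 0.0,"rz": 0.0,"claw": -1.0}])

```text
time: 19.13
tool_pos: [0.4929, 0.0179, 0.0131]
tool_rot: [3.14, 0.004, -0.12]
contact_force: [1.3, 4.8, 5.4]
opening: 0.0003
grip_force: 3.7
```

step_arm(steps=[{"x": 0.0,"y": 0.001,"z": 0.0,"rx": 0.0,"ry": 0.0,"rz": 0.0,"claw": -1.0},{"x": 0.0,"y": 0.002,"z": 0.0,"rx": 0.0,"ry": 0.0,"rz": 0.0,"claw": -1.0},{"x": 0.0,"y": 0.003,"z": 0.0,"rx": 0.0,"ry": 0.0,"rz": 0.0,"claw": -1.0},{"x": 0.0,"y": 0.004,"z": 0.0,"rx": 0.0,"ry": 0.0,"rz": 0.0,"claw": -1.0}])

```text
time: 19.47
tool_pos: [0.4926, 0.0153, 0.0131]
tool_rot: [3.14, 0.004, -0.12]
contact_force: [1.1, 6.3, 5.3]
opening: 0.0004
grip_force: 4.4
```

```bash
python3 look.py
```

```text
t19.47 p [0.4926 0.0153 0.0131] rot [ 3.14   0.004 -0.12 ] q [-0.124  0.525  1.834 -0.002  0.786  1.569] F [1.1 6.3 5.3] op 0.0004 g 4.4
scene 0.022 548 s [0.008 0.193 0.273] x [-0.05   0.025  0.051]
scene 0.033 83 s [0.055 0.174 0.244] x [0.007 0.024 0.057]
scene 0.0425 697 s [0.04  0.137 0.231] x [-0.029  0.012  0.053]
scene 0.056 10 s [0.188 0.239 0.312] x [0.024 0.033 0.038]
  patch 682 s [0.0368 0.2368] x [-0.0242  0.0555] z 0.0467
  patch 23 s [0.1377 0.1723] x [-0.0352 -0.0247] z 0.0459
side 0.022 855 s [0.013 0.056 0.238] x [-0.056 -0.011  0.047]
side 0.033 92 s [0.032 0.09  0.211] x [-0.051 -0.002  0.047]
side 0.0425 1359 s [0.037 0.127 0.213] x [-0.048 -0.002  0.047]
  patch 1361 s [0.0339 0.2162] x [-0.05    0.0501] z 0.0484
```

step_arm(steps=[{"x": 0.0,"y": 0.001,"z": 0.0,"rx": 0.0,"ry": 0.0,"rz": 0.0,"claw": -1.0},{"x": 0.0,"y": 0.002,"z": 0.0,"rx": 0.0,"ry": 0.0,"rz": 0.0,"claw": -1.0},{"x": 0.0,"y": 0.003,"z": 0.0,"rx": 0.0,"ry": 0.0,"rz": 0.0,"claw": -1.0},{"x": 0.0,"y": 0.004,"z": 0.0,"rx": 0.0,"ry": 0.0,"rz": 0.0,"claw": -1.0}])

```text
time: 19.9
tool_pos: [0.4922, 0.0124, 0.0131]
tool_rot: [3.14, 0.004, -0.12]
contact_force: [1.7, 8.5, 6.0]
opening: 0.0003
grip_force: 4.9
```

step_arm(steps=[{"x": 0.0,"y": 0.001,"z": 0.0,"rx": 0.0,"ry": 0.0,"rz": 0.0,"claw": -1.0},{"x": 0.0,"y": 0.002,"z": 0.0,"rx": 0.0,"ry": 0.0,"rz": 0.0,"claw": -1.0},{"x": 0.0,"y": 0.003,"z": 0.0,"rx": 0.0,"ry": 0.0,"rz": 0.0,"claw": -1.0}])

```text
time: 20.15
tool_pos: [0.4922, 0.0117, 0.0133]
tool_rot: [-3.141, 0.004, -0.121]
contact_force: [1.6, 19.5, 8.7]
opening: 0.0001
grip_force: 9.3
```

The force has risen to 20 N, so the row is against the stop. I'll back off and lift clear.

step_arm(steps=[{"x": 0.0,"y": -0.004,"z": 0.0,"rx": 0.0,"ry": 0.0,"rz": 0.0,"claw": -1.0},{"x": 0.0,"y": -0.012,"z": 0.0,"rx": 0.0,"ry": 0.0,"rz": 0.0,"claw": -1.0},{"x": 0.0,"y": -0.02,"z": -0.03,"rx": 0.0,"ry": 0.0,"rz": 0.0,"claw": -1.0},{"x": 0.0,"y": -0.04,"z": -0.08,"rx": 0.0,"ry": 0.0,"rz": 0.0,"claw": -1.0},{"x": 0.0,"y": -0.07,"z": -0.13,"rx": 0.0,"ry": 0.0,"rz": 0.0,"claw": -1.0},{"x": 0.0,"y": -0.1,"z": -0.18,"rx": 0.0,"ry": 0.0,"rz": 0.0,"claw": -1.0},{"x": 0.0,"y": -0.12,"z": -0.22,"rx": 0.0,"ry": 0.0,"rz": 0.0,"claw": -1.0},{"x": 0.0,"y": -0.12,"z": -0.24,"rx": 0.0,"ry": 0.0,"rz": 0.0,"claw": -1.0},{"x": 0.0,"y": -0.12,"z": -0.24,"rx": 0.0,"ry": 0.0,"rz": 0.0,"claw": -1.0}])

```text
time: 20.9
tool_pos: [0.5052, 0.0999, 0.1962]
tool_rot: [3.14, -0.002, -0.118]
contact_force: [0.6, -0.6, -0.6]
opening: 0.0005
grip_force: 0.0
```

```bash
python3 look.py pics/j.png
python3 - <<'E'
from h import *
from scipy.optimize import least_squares
for n in ('scene','side'):
    im,P=cloud(n);S=(P-SF)@TD;X=(P-SF)@TX
    br=(np.abs(X)<.0605)&(S>.002)&(S<.34)&(im[...,2]>im[...,0].astype(int)*1.75)
    z=P[...,2]; hi=br&(z>.043)&(z<.056)
    # score circle models on the top layer: crown1(27)@a, brim2(55)@b, crown3(27)@c
    a=np.c_[S[hi],X[hi]]
    best=None
    for s1 in np.arange(.05,.066,.001):
      for s2 in np.arange(.130,.150,.001):
        for s3 in (np.arange(.205,.231,.001)):
          d=np.minimum(np.minimum(np.hypot(a[:,0]-s1,a[:,1])-.027,np.hypot(a[:,0]-s2,a[:,1])-.055),np.hypot(a[:,0]-s3,a[:,1])-.027)
          c=np.clip(d,0,None).sum()+0
          best=min(best,(c,s1,s2,s3)) if best else (c,s1,s2,s3)
    print(n,hi.sum(),best)
    stf=(np.abs(X)<.05)&(np.abs(S+.006)<.012)&(z>.038)&(z<.046);print('stop top s',np.percentile(S[stf],[3,97]).round(4),'lowbrim s min/max',np.percentile(S[br&(z>.02)&(z<.03)],[.3,99.7]).round(4))
E
```

```text
t20.90 p [0.5052 0.0999 0.1962] rot [ 3.14e+00 -2.00e-03 -1.18e-01] q [ 0.048  0.325  1.557 -0.002  1.257  1.738] F [ 0.6 -0.6 -0.6] op 0.0005 g 0.0
scene 0.022 670 s [0.007 0.206 0.269] x [-0.053  0.019  0.051]
scene 0.033 102 s [0.053 0.182 0.245] x [-0.028  0.023  0.056]
scene 0.0425 990 s [0.041 0.141 0.238] x [-0.044  0.002  0.052]
  patch 1001 s [0.0362 0.2419] x [-0.0472  0.0544] z 0.0466
side 0.022 920 s [0.013 0.062 0.263] x [-0.056 -0.011  0.047]
side 0.033 110 s [0.029 0.09  0.209] x [-0.05   0.001  0.054]
side 0.0425 1463 s [0.034 0.129 0.235] x [-0.047 -0.002  0.047]
  patch 1462 s [0.0316 0.2384] x [-0.0494  0.0499] z 0.0485
scene 981 (np.float64(0.06182409657812236), np.float64(0.05500000000000001), np.float64(0.138), np.float64(0.22))
stop top s [-0.012   0.0012] lowbrim s min/max [0.0051 0.2729]
side 1452 (np.float64(0.10831856333609043), np.float64(0.054000000000000006), np.float64(0.137), np.float64(0.218))
stop top s [-0.0122  0.0004] lowbrim s min/max [0.0112 0.2688]
```

View pics/j.png

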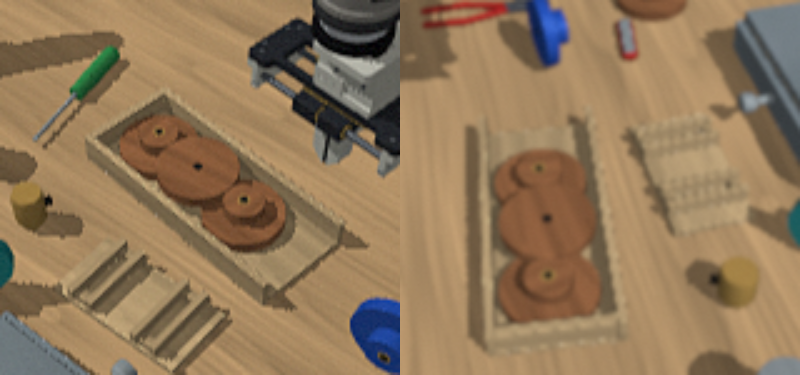

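The view shows a tight row. The fitted centres are 54, 137 and 219 mm from the stop face, and the gripper is clear, so I'll hand in.

```bash
python3 -c "
from cell import robot
print(robot.hand_in())"
```

```text
the job is handed in; nothing more can be done
None
```

The three bases are packed in a tight row against the end stop (crown up, crown down, crown up) with measured centres about 54, 137 and 219 mm from it, and the job is handed in at about 21 s; no verdict came back.

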